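# Put the red-capped spice jar away in the chest with the folding lid stay

### The arm

A 6-joint arm with a two-finger parallel gripper is mounted at the origin on a cart in front of the work surface, level with it; the furniture and walls round the work are solid. World frame = base frame: x ahead of the robot, y to its left, z up, the work surface at z = 0. Lengths are in mm, angles in rad, forces in N, time in s.
With the tool pointing down it reaches from about 275 to 1000 mm from the base axis. Payload 8.4 kg.
Tool frame: the origin (TCP) lies midway between the tips of the shut fingers; the grasp point (between the pads) lies 19 mm behind it; z points along the fingers, y is the line along which they close (so a half turn about z gives the same grasp; the last joint's range is limited). The gripper opens to 85 mm and grips with 20 to 120 N. Pads are 22 mm wide; open, the fingers measure 114 mm over their backs; the gripper's body (76 mm by 85 mm) begins 54 mm behind the grasp point. The pads swing forward as they close: fully open they stand 13 mm farther back than shut.
Start: joints at [-1.139, 0.353, 1.633, -0, 1.155, -0.002], TCP at [262.7, -567.112, 231.281] pointing down, gripper open.
Joint ranges: [-2.63, 2.63], [-0.92, 2.1], [0.06, 2.66], [-1.3, 4.44], [0, 2.69], [-3.02, 3.02]. Speed limits (rad/s): [2.22, 2.22, 2.79, 3.14, 3.14, 3.14].

### API

Orientations are given as [roll, pitch, yaw] about the fixed x, y, z axes, in that order (R = Rz(yaw) Ry(pitch) Rx(roll)).
In Python, from rig import r, imaging gives the robot as it stands. The module is installed in compiled form; this text tells all that it offers.
- The arm moves only by the tool arm_command, never from a script. Its argument "deltas" is a list of rows, each an object of numbers: "hand": the finger opening in mm, from 0 to 85.4; "tx", "ty", "tz": the shift along the tool's x, y, z in mm; "wx", "wy", "wz": the turn, a rotation vector about the tool's x, y, z in rad. A call has 1 to 8 rows; each row shifts and turns the commanded pose from where the row before left it, along the tool's axes as they then stand; what a row does not reach is not made up. A row lasts 1/8 s, in which the tool goes at most 62.5 mm and 10.7 degrees, less where a joint would pass 70% of its speed; a pose out of reach is approached as far as the arm can. A call with a gripper value outside its range is refused whole. The fingers move at their own pace and stop on an object; "squeeze" is the grip in N (left out, the last holds). Time passes only in rows, so rows that do not move let the fingers close. It gives the time, the measured TCP pose, the force, the opening and the grip force at its end, in the units of the state.
- r.sense(): the state, without advancing time (a new reading comes with each control period).
- imaging.grab_frame(name): name is "scene" or "top" or "wrist"; returns a dict with "image" (420x560x3 uint8, red, green, blue), "mtx" (3x3 intrinsics, pixels), "D" ([k1, k2, p1, p2, k3] as OpenCV has them; the pictures are not rectified), "world_to_cam" (4x4, takes a point from world to camera coordinates). Camera axes: x right, y up, looking along -z (the intrinsics and any distortion apply to the point x, -y, -z); pixel columns grow to the right and rows downward; lengths in mm; the calibration is good to about 2 mm. A picture is of the moment at which its call begins. There is no depth.
- r.sign_off(): hands the job in; it is judged then, once.
The state is a dict: "clock": time; "qpos": joint angles; "qvel": joint speeds; "joint_efforts": joint torques, N m; "eef_pos": TCP position; "tcp_rot": TCP orientation; "contact_force": force on the tool from outside, world axes, zero at the start; "wrist_torque": the same for the moment, N m; "opening": opening from 0.0 (shut) to 1.0 (fully open); "grasp_force": force on a finger pad.
Only numpy, scipy, OpenCV 4.12 (cv2) and the standard library are available. Lean on these libraries where they do the work, as an engineer would, in place of code of your own. Each camera call takes 0.05 s, during which the arm holds its last target. There are 200 camera calls.

### The job

Put the red-capped spice jar away: raise the spice chest's lid until its folding stay locks straight and holds the lid up by itself, then stand the jar upright in the chest's empty compartment. After that push the knee of the stay so that it folds, and lower the lid gently until it is fully shut, not letting it drop; leave everything else on the table where it is.

Things in the scene. Friction and masses are not known exactly. Their poses are not given: they have to be found in the camera images.
- chest: Dark wooden spice chest, fixed, 176 deep (x) x 216 wide (y) x 126 mm high to the rim, walls 8 mm. Origin: centre of its underside; x to the rear (hinge side), y to its left seen from the front, z up. A partition at y = +22 to +28 mm, top 110 mm up, divides it: the -y half holds four green-capped jars and, along the right wall, the folding stay; the +y half is the empty compartment.
- bay_floor (a point): Centre of the floor of the empty compartment, 10 mm above the table: 72 mm wide in the chest's y, 160 mm long in its x, 116 mm deep below the rim. Axes as the chest's.
- lid (a joint): Lid angle, rad: 0 shut, 1.50 where the straight stay stops it. 0.35 kg; 2 to 4 N at its front edge raise it. The hinge is a little stiff: with the stay broken the lid stays where it is left above about 0.9 rad; below about 0.75 rad it falls and slams unless held from below.
- lid_lip (a point): Middle of the lid's front edge at half its 12 mm thickness; moves with the lid, a flat board 224 mm wide that overhangs the chest's front wall by 24 mm, so that a finger can go under it. Shut: 112 mm before the chest's origin, 133 mm up. x runs along the lid to the hinge, z out of its upper face.
- lid_hinge (a point): Middle of the lid's hinge line, along the chest's y, at the chest's x = +88 mm, 127 mm up. The front edge is 200 mm from it and swings up and to the rear.
- knee (a joint): Knee angle of the brass folding stay (two flat arms, 74 mm between pins), rad: 0 folded under the shut lid, 2.95 dead straight, 3.13 locked past straight on its stop. A light spring snaps it there when the lid is raised right up; the lid then cannot come down. Pushing the knee about 15 mm to the rear and down (a few N) breaks it: it folds to the rear and the lid follows.
- knee_knob (a point): Centre of the red knob on the stay's knee, 14 mm across, 14 mm long in the chest's y, at y = -83 mm; the right wall's inner face is 17 mm beside it. Locked: at the chest's x = +26 mm, 170 mm up, in the open before the raised lid. From there a push of about 25 mm to the rear and down folds it and brings the lid to about 1.4 rad.
- red_jar: Spice jar with a red cap, 45 mm in diameter, 109 mm tall, 0.11 kg, standing on the table at the right. Origin: centre of its underside, z up. The cap takes the top 20 mm and is 45 mm across.
- mug: White mug, 82 mm across, 94 mm high, loose; not to be disturbed. Origin under it.
- salt: Salt shaker, 44 mm across, 90 mm high, loose, behind the chest; not to be disturbed.
- pepper: Pepper shaker, 44 mm across, 90 mm high, loose, behind the chest; not to be disturbed.
- timer: Red and cream kitchen timer, 52 mm across, 58 mm high, loose, behind the chest; not to be disturbed.
Things that resemble listed ones, but are neither listed nor needed, are in the scene too. What is meant by the red_jar is not orange or yellow, and is the larger of those in its own colour.

How it is judged (in metres and radians):
On the way, in this order (a step that is already met when the one before it is completed fails the run):
1. the lid is right up, its stay locked past straight, and the gripper is off the lid (value of joint knee above 3.04 rad and value of joint lid above 1.42 rad and contact force between the fingers and lid below 0.2 N), for 0.3 s.
2. the red-capped jar stands in the empty compartment, let go, while the stay is still locked (value of joint knee above 3.04 rad and value of joint lid above 1.42 rad and y of red_jar in the frame of chest between 0.04 and 0.09 m and x of red_jar in the frame of chest between -0.06 and 0.06 m and z of red_jar in the frame of chest below 0.02 m and angle between red_jar's own z axis and vertical below 0.15 rad and contact force between the fingers and red_jar below 0.1 N), for 0.3 s.
At the end, for the whole second after the job is handed in: The lid is shut (within 0.03 rad, 6 mm at its front edge) and the red-capped jar stands upright (within 0.15 rad) and at rest on the floor of the chest's empty compartment (value of joint lid below 0.03 rad and y of red_jar in the frame of chest between 0.04 and 0.09 m and x of red_jar in the frame of chest between -0.06 and 0.06 m and z of red_jar in the frame of chest below 0.02 m and angle between red_jar's own z axis and vertical below 0.15 rad and linear speed of red_jar below 0.02 m/s); the robot touches nothing.
It fails at once if the lid drops shut (closing faster than 2.5 rad/s, about 0.47 m/s at its front edge) (value of joint lid below 0.5 rad and velocity of joint lid below -2.5 rad/s).
It fails at once if another thing on the table is moved more than 30 mm (distance of any of mug, salt, pepper, timer from where it was at the start of the episode above 0.03 m).
It also fails if it takes over 72 s, if anything falls off the work surface, if the arm or the gripper's body presses on something with over 40 N, if the wrist force passes 120 N, or if a joint passes its speed limit or range.

## Working session

There is one attempt and no reset: what is moved stays moved. The work goes in short steps, Python scripts to look and compute and a tool call to move; the robot and the scene stay as the last step left them, time stands still between calls to the robot, and variables do not carry over. Pictures are saved under pics/ and viewed, at most 10 in all, crops included, and the job is handed in when it is done.

Besides the shell and the picture viewer there is one more tool, called after ">>>" by a JSON object that holds its "fn" and its "kwargs", one argument or row to a line. arm_command: Moves the arm, as the interface text tells. Its arguments: {"type":"object","properties":{"deltas":{"type":"array"},"squeeze":{"type":"number"}},"required":["deltas"]}

```bash
mkdir -p pics
cat > h.py <<'E'
import numpy as np, cv2
from rig import r, imaging
def grab(n,f=None):
    d=imaging.grab_frame(n)
    if f: cv2.imwrite('pics/'+f,cv2.cvtColor(d['image'],cv2.COLOR_RGB2BGR))
    return d
def ray(d,uv):
    p=cv2.undistortPoints(np.array([[uv]],float),d['mtx'],np.array(d['D'],float))[0,0]
    T=np.array(d['world_to_cam']);R=T[:3,:3];o=-R.T@T[:3,3]
    return o,R.T@np.array([p[0],-p[1],-1])
def plane(d,uv,z):
    o,v=ray(d,uv); return o+v*(z-o[2])/v[2]
def proj(d,P):
    T=np.array(d['world_to_cam']);c=(T[:3,:3]@np.atleast_2d(P).T).T+T[:3,3]
    return cv2.projectPoints(c*[1,-1,-1],np.zeros(3),np.zeros(3),d['mtx'],np.array(d['D'],float))[0][:,0]
def tri(a,ua,b,ub):
    A=np.zeros((3,3));B=np.zeros(3)
    for d,u in((a,ua),(b,ub)):
        o,v=ray(d,u);v=v/np.linalg.norm(v);M=np.eye(3)-np.outer(v,v);A+=M;B+=M@o
    return np.linalg.solve(A,B)
E
python3 - <<'E'
from h import *
a=grab('scene','s0.png');b=grab('top','t0.png')
for d in(a,b):
    T=np.array(d['world_to_cam']);print((-T[:3,:3].T@T[:3,3]).round(), d['mtx'].tolist(),d['D'])
s=r.sense();print(s)
E
```

```text
[  470. -1178.   880.] [[452.88728909812687, 0.0, 282.2910925542686], [0.0, 452.88728909812687, 203.91863404646156], [0.0, 0.0, 1.0]] [-0.0825168  0.         0.         0.         0.       ]
[ 458.  -27. 1106.] [[412.16218445597224, 0.0, 284.54932272336254], [0.0, 412.16218445597224, 207.97639874441322], [0.0, 0.0, 1.0]] [-0.01370927  0.          0.          0.          0.        ]
{'clock': 0.1, 'qpos': array([-1.13934731e+00,  3.53598722e-01,  1.63400607e+00, -3.80738458e-06,
        1.15523032e+00, -2.35861566e-03]), 'qvel': array([ 0.00073405, -0.00178508, -0.00231612,  0.00033778,  0.00047253,
        0.00041213]), 'joint_efforts': array([-8.09495559e-04, -6.06361270e+01, -3.42817497e+01, -1.48817969e-05,
        4.07605141e-03,  4.86766638e-06]), 'eef_pos': array([ 262.55764174, -566.72727823,  230.64735609]), 'tcp_rot': array([-3.14035020e+00,  5.50951921e-07,  4.33809174e-01]), 'contact_force': array([-0.52779596, -0.02120956, -0.81088471]), 'wrist_torque': array([ 0.01228283, -0.02940493, -0.04664234]), 'grasp_force': 0.0, 'opening': 1.0015976483527895}
```

View pics/s0.png

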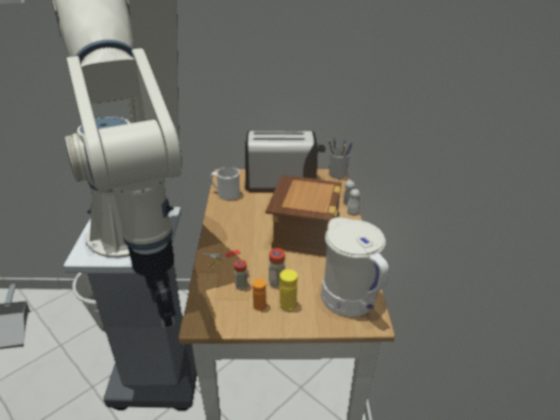

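View pics/t0.png

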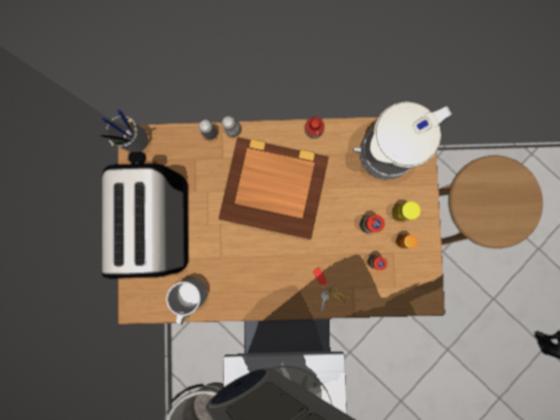

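The top view shows the chest lid with corners near (237,138), (328,156), (312,238) and (220,219), hinges at the top (+x). The large red-capped jar is at (373,224) and the small one at (378,262). The timer is at (315,126), the shakers at (207,128) and (230,125), the mug at (183,297), and the blender near (400,140).

Run:
```python
from h import *
b=grab('top');a=grab('scene')
im=b['image'];hsv=cv2.cvtColor(im,cv2.COLOR_RGB2HSV)
roi=np.zeros(im.shape[:2],np.uint8);roi[130:245,212:335]=1
dark=((hsv[...,2]<95)&(roi>0)).astype(np.uint8)
dark=cv2.morphologyEx(dark,cv2.MORPH_OPEN,np.ones((3,3)))
c=max(cv2.findContours(dark,cv2.RETR_EXTERNAL,cv2.CHAIN_APPROX_NONE)[0],key=cv2.contourArea)
q=cv2.boxPoints(cv2.minAreaRect(c));print('rect px',q.round(1).tolist())
P=np.array([plane(b,u,139) for u in q]);print(P.round(1),np.linalg.norm(P-np.roll(P,1,0),axis=1).round(1))
# gold hinges and reds
def blobs(d,m,z,amin=8):
    n,l,s,ct=cv2.connectedComponentsWithStats(m.astype(np.uint8))
    for i in range(1,n):
        if s[i,4]>=amin: print(s[i].tolist(),ct[i].round(1),plane(d,ct[i],z).round(1))
H,S,V=[hsv[...,i].astype(int) for i in range(3)]
print('red top');blobs(b,((H<6)|(H>174))&(S>150)&(V>90),109)
h2=cv2.cvtColor(a['image'],cv2.COLOR_RGB2HSV);H,S,V=[h2[...,i].astype(int) for i in range(3)]
print('red scene');blobs(a,((H<6)|(H>174))&(S>150)&(V>90),99)
for n,u,z in(('mug',(187,295),94),('blender top',(408,133),250),('timer',(315,126),58),('salt',(207,128),90),('pepper',(230,125),90),('toasterR',(187,180),150)): print(n,plane(b,u,z).round())
print(hsv[150,230:250:3].tolist(), hsv[228,255:275:4].tolist())
```

```text
rect px [[212.0, 130.0], [217.0, 130.0], [217.0, 137.0], [212.0, 137.0]]
[[717.6 152.6 139. ]
 [717.2 140.6 139. ]
 [700.2 140.9 139. ]
 [700.6 152.9 139. ]] [17. 12. 17. 12.]
red top
[306, 117, 18, 18, 251] [314.3 125.7] [728.4 -94.  109. ]
[366, 215, 18, 17, 160] [373.5 222.9] [ 485.6 -228.7  109. ]
[373, 257, 13, 13, 89] [378.4 262.4] [ 390.7 -236.5  109. ]
[314, 268, 13, 17, 119] [319.8 276.4] [361.1 -95.2 109. ]
red scene
[226, 251, 13, 5, 38] [231.8 253. ] [ 365.4 -220.8   99. ]
[271, 251, 5, 7, 11] [272.1 254.6] [ 474.6 -228.3   99. ]
[277, 250, 6, 8, 19] [279.7 253.3] [ 495.4 -222.6   99. ]
[235, 263, 10, 7, 35] [239.8 266.5] [ 390.2 -276.3   99. ]
mug [323. 228.  94.]
blender top [ 669. -281.  250.]
timer [741. -99.  58.]
salt [736. 174.  90.]
pepper [742. 116.  90.]
toasterR [597. 211. 150.]
[[15, 127, 190], [15, 131, 166], [10, 155, 102], [10, 155, 102], [10, 150, 102], [10, 154, 111], [13, 155, 209]] [[15, 128, 169], [14, 131, 140], [12, 141, 112], [10, 151, 103], [10, 153, 105]]
```

Run:
```python
from h import *
b=grab('top');a=grab('scene')
im=b['image'];hsv=cv2.cvtColor(im,cv2.COLOR_RGB2HSV)
m=(hsv[...,2]<140)&(hsv[...,1]>135);roi=np.zeros_like(m);roi[134:245,215:333]=1
m=cv2.morphologyEx((m&roi).astype(np.uint8),cv2.MORPH_OPEN,np.ones((3,3)))
c=max(cv2.findContours(m,cv2.RETR_EXTERNAL,cv2.CHAIN_APPROX_NONE)[0],key=cv2.contourArea)
# points onto the lid-top plane, fit rect there
P=np.array([plane(b,u,139)[:2] for u in c[:,0].astype(float)],np.float32)
rc=cv2.minAreaRect(P);q=cv2.boxPoints(rc);print(rc,q.round(1).tolist())
# inner orange panel
m2=(hsv[...,2]>150)&roi;m2[:, :235]=0
S=imaging and None
def red(d,x0,x1,y0,y1):
    h=cv2.cvtColor(d['image'],cv2.COLOR_RGB2HSV).astype(int);k=((h[...,0]<8)|(h[...,0]>172))&(h[...,1]>110)&(h[...,2]>50)
    z=np.zeros_like(k);z[y0:y1,x0:x1]=1;v,u=np.where(k&z);return (u.min(),u.max(),v.min(),v.max()),(u.mean(),v.mean())
print(red(b,355,395,205,240),red(a,262,292,245,268))
for xy in [(484,-230),(486,-234),(480,-228)]:
    print(xy,proj(b,[[*xy,109]]).round(1),proj(a,[[*xy,99]]).round(1))
cv2.imwrite('pics/j.png',cv2.resize(np.hstack([im[195:275,340:420],a['image'][235:315,240:320]])[...,::-1],None,fx=5,fy=5,interpolation=cv2.INTER_CUBIC))
```

```text
((575.301025390625, 9.856521606445312), (222.9398956298828, 201.06654357910156), 75.87935638427734) [[450.6000061035156, -73.69999694824219], [645.5999755859375, -122.80000305175781], [700.0, 93.4000015258789], [505.0, 142.5]]
((np.int64(366), np.int64(383), np.int64(214), np.int64(231)), (np.float64(374.03846153846155), np.float64(222.9278846153846))) ((np.int64(270), np.int64(283), np.int64(248), np.int64(262)), (np.float64(276.6111111111111), np.float64(254.52380952380952)))
(484, -230) [[374.  223.5]] [[275.6 255. ]]
(486, -234) [[375.6 222.7]] [[276.3 256. ]]
(480, -228) [[373.3 225.2]] [[274.1 254.6]]
```

View pics/j.png

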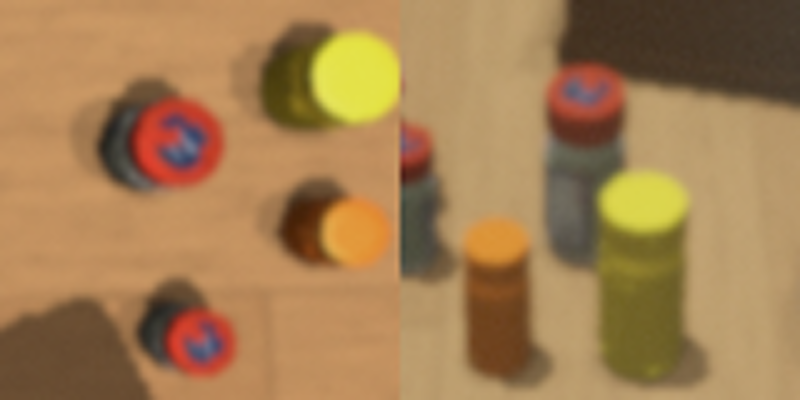

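The crop shows the big cap's top circle centred at about (375.6,223.4) in the top view, which puts the jar at about (484,-234). The lid fit puts the chest origin at (586.4,7.1) with yaw -0.247. Next I plan the approach to the lip, with the jaws straddling the edge at a 45° tilt.

```bash
cat >> h.py <<'E'
from scipy.spatial.transform import Rotation as Ro
YAW=-0.247;O=np.array([586.4,7.05,0]);RC=Ro.from_euler('z',YAW)
def W(p): return O+RC.apply(p)
def Cc(p): return RC.inv().apply(np.array(p)-O)
def ori(tilt): # tool points chest +x, 'tilt' rad below horizontal; y in vertical plane, up
    t=np.array([np.cos(tilt),0,-np.sin(tilt)]);n=np.array([np.sin(tilt),0,np.cos(tilt)])
    return RC*Ro.from_matrix(np.array([np.cross(n,t),n,t]).T)
def pose():
    s=r.sense();return s['eef_pos'],Ro.from_euler('xyz',s['tcp_rot'])
def rows(P,R,p,Q,N):
    rv=(R.inv()*Q).as_rotvec()/N
    for i in range(N):
        Ri=R*Ro.from_rotvec(rv*i)
        d=Ri.inv().apply((p-P)/N)
        print(dict(zip(['tx','ty','tz','wx','wy','wz'],[*d.round(0).tolist(),*rv.round(3).tolist()])))
def st():
    s=r.sense();P,R=pose();z=R.as_matrix()
    print('t',round(s['clock'],2),'chest',Cc(P).round(1),'zC',RC.inv().apply(z[:,2]).round(3),'yC',RC.inv().apply(z[:,1]).round(3),'F',s['contact_force'].round(1),'q',s['qpos'].round(2).tolist(),'op',round(s['opening'],2))
E
python3 - <<'E'
from h import *
st();P,R=pose();p=W([-165,0,180])
print(ori(np.pi/4).as_euler('xyz'))
rows(P,R,W([-165,0,240]),ori(np.pi/2),16);print();rows(W([-165,0,240]),ori(np.pi/2),p,ori(np.pi/4),8)
E
```

```text
t 0.3 chest [-173.6 -635.8  231. ] zC [-0.  0. -1.] yC [ 0.629 -0.777 -0.   ] F [-0.6  0.7 -0.6] q [-1.14, 0.35, 1.63, 0.0, 1.16, -0.0] op 1.0
[2.35619449 0.         1.32379633]
{'tx': 25.0, 'ty': -31.0, 'tz': -1.0, 'wx': -0.0, 'wy': -0.0, 'wz': -0.056}
{'tx': 27.0, 'ty': -29.0, 'tz': -1.0, 'wx': -0.0, 'wy': -0.0, 'wz': -0.056}
{'tx': 29.0, 'ty': -28.0, 'tz': -1.0, 'wx': -0.0, 'wy': -0.0, 'wz': -0.056}
{'tx': 30.0, 'ty': -26.0, 'tz': -1.0, 'wx': -0.0, 'wy': -0.0, 'wz': -0.056}
{'tx': 32.0, 'ty': -24.0, 'tz': -1.0, 'wx': -0.0, 'wy': -0.0, 'wz': -0.056}
{'tx': 33.0, 'ty': -22.0, 'tz': -1.0, 'wx': -0.0, 'wy': -0.0, 'wz': -0.056}
{'tx': 34.0, 'ty': -21.0, 'tz': -1.0, 'wx': -0.0, 'wy': -0.0, 'wz': -0.056}
{'tx': 35.0, 'ty': -19.0, 'tz': -1.0, 'wx': -0.0, 'wy': -0.0, 'wz': -0.056}
{'tx': 36.0, 'ty': -17.0, 'tz': -1.0, 'wx': -0.0, 'wy': -0.0, 'wz': -0.056}
{'tx': 37.0, 'ty': -15.0, 'tz': -1.0, 'wx': -0.0, 'wy': -0.0, 'wz': -0.056}
{'tx': 38.0, 'ty': -13.0, 'tz': -1.0, 'wx': -0.0, 'wy': -0.0, 'wz': -0.056}
{'tx': 38.0, 'ty': -10.0, 'tz': -1.0, 'wx': -0.0, 'wy': -0.0, 'wz': -0.056}
{'tx': 39.
[... 175 characters left out ...]
, 'wx': -0.0, 'wy': -0.0, 'wz': -0.056}
{'tx': 40.0, 'ty': -2.0, 'tz': -1.0, 'wx': -0.0, 'wy': -0.0, 'wz': -0.056}

{'tx': 0.0, 'ty': -0.0, 'tz': 8.0, 'wx': -0.098, 'wy': -0.0, 'wz': -0.0}
{'tx': 0.0, 'ty': -1.0, 'tz': 7.0, 'wx': -0.098, 'wy': -0.0, 'wz': -0.0}
{'tx': 0.0, 'ty': -1.0, 'tz': 7.0, 'wx': -0.098, 'wy': -0.0, 'wz': -0.0}
{'tx': 0.0, 'ty': -2.0, 'tz': 7.0, 'wx': -0.098, 'wy': -0.0, 'wz': -0.0}
{'tx': 0.0, 'ty': -3.0, 'tz': 7.0, 'wx': -0.098, 'wy': -0.0, 'wz': -0.0}
{'tx': 0.0, 'ty': -4.0, 'tz': 7.0, 'wx': -0.098, 'wy': -0.0, 'wz': -0.0}
{'tx': 0.0, 'ty': -4.0, 'tz': 6.0, 'wx': -0.098, 'wy': -0.0, 'wz': -0.0}
{'tx': -0.0, 'ty': -5.0, 'tz': 6.0, 'wx': -0.098, 'wy': -0.0, 'wz': -0.0}
```

>>> {"fn": "arm_command", "kwargs": {
  "deltas": [
    {"tx": 25,"ty": -31,"tz": -1,"wz": -0.056,"hand": 50},
    {"tx": 27,"ty": -29,"tz": -1,"wz": -0.056},
    {"tx": 29,"ty": -28,"tz": -1,"wz": -0.056},
    {"tx": 30,"ty": -26,"tz": -1,"wz": -0.056},
    {"tx": 32,"ty": -24,"tz": -1,"wz": -0.056},
    {"tx": 33,"ty": -22,"tz": -1,"wz": -0.056},
    {"tx": 34,"ty": -21,"tz": -1,"wz": -0.056},
    {"tx": 35,"ty": -19,"tz": -1,"wz": -0.056}
  ]
}}

```text
schema error: expected keys hand, tx, ty, tz, wx, wy, wz
```

>>> {"fn": "arm_command", "kwargs": {
  "deltas": [
    {"tx": 36,"ty": -17,"tz": -1,"wz": -0.056},
    {"tx": 37,"ty": -15,"tz": -1,"wz": -0.056},
    {"tx": 38,"ty": -13,"tz": -1,"wz": -0.056},
    {"tx": 38,"ty": -10,"tz": -1,"wz": -0.056},
    {"tx": 39,"ty": -8,"tz": -1,"wz": -0.056},
    {"tx": 39,"ty": -6,"tz": -1,"wz": -0.056},
    {"tx": 40,"ty": -4,"tz": -1,"wz": -0.056},
    {"tx": 40,"ty": -2,"tz": -1,"wz": -0.056}
  ]
}}

```text
schema error: expected keys hand, tx, ty, tz, wx, wy, wz
```

>>> {"fn": "arm_command", "kwargs": {
  "deltas": [
    {"tz": 8,"wx": -0.098},
    {"ty": -1,"tz": 7,"wx": -0.098},
    {"ty": -1,"tz": 7,"wx": -0.098},
    {"ty": -2,"tz": 7,"wx": -0.098},
    {"ty": -3,"tz": 7,"wx": -0.098},
    {"ty": -4,"tz": 7,"wx": -0.098},
    {"ty": -4,"tz": 6,"wx": -0.098},
    {"ty": -5,"tz": 6,"wx": -0.098}
  ]
}}

```text
schema error: expected keys hand, tx, ty, tz, wx, wy, wz
```

Run:
```python
from h import *
st()
```

```text
t 0.3 chest [-173.6 -635.8  231. ] zC [-0.  0. -1.] yC [ 0.629 -0.777 -0.   ] F [-0.6  0.7 -0.6] q [-1.14, 0.35, 1.63, 0.0, 1.16, -0.0] op 1.0
```

>>> {"fn": "arm_command", "kwargs": {
  "deltas": [
    {"hand": 50,"tx": 25,"ty": -31,"tz": -1,"wx": 0,"wy": 0,"wz": -0.056},
    {"hand": 50,"tx": 27,"ty": -29,"tz": -1,"wx": 0,"wy": 0,"wz": -0.056},
    {"hand": 50,"tx": 29,"ty": -28,"tz": -1,"wx": 0,"wy": 0,"wz": -0.056},
    {"hand": 50,"tx": 30,"ty": -26,"tz": -1,"wx": 0,"wy": 0,"wz": -0.056},
    {"hand": 50,"tx": 32,"ty": -24,"tz": -1,"wx": 0,"wy": 0,"wz": -0.056},
    {"hand": 50,"tx": 33,"ty": -22,"tz": -1,"wx": 0,"wy": 0,"wz": -0.056},
    {"hand": 50,"tx": 34,"ty": -21,"tz": -1,"wx": 0,"wy": 0,"wz": -0.056},
    {"hand": 50,"tx": 35,"ty": -19,"tz": -1,"wx": 0,"wy": 0,"wz": -0.056}
  ]
}}

```text
clock: 1.3
eef_pos: [343.7, -257.4, 239.5]
tcp_rot: [3.141, -0.0, 0.883]
contact_force: [0.3, -0.4, -0.2]
opening: 0.588
grasp_force: 0.0
```

>>> {"fn": "arm_command", "kwargs": {
  "deltas": [
    {"hand": 50,"tx": 36,"ty": -17,"tz": -1,"wx": 0,"wy": 0,"wz": -0.056},
    {"hand": 50,"tx": 37,"ty": -15,"tz": -1,"wx": 0,"wy": 0,"wz": -0.056},
    {"hand": 50,"tx": 38,"ty": -13,"tz": -1,"wx": 0,"wy": 0,"wz": -0.056},
    {"hand": 50,"tx": 38,"ty": -10,"tz": -1,"wx": 0,"wy": 0,"wz": -0.056},
    {"hand": 50,"tx": 39,"ty": -8,"tz": -1,"wx": 0,"wy": 0,"wz": -0.056},
    {"hand": 50,"tx": 39,"ty": -6,"tz": -1,"wx": 0,"wy": 0,"wz": -0.056},
    {"hand": 50,"tx": 40,"ty": -4,"tz": -1,"wx": 0,"wy": 0,"wz": -0.056},
    {"hand": 50,"tx": 40,"ty": -2,"tz": -1,"wx": 0,"wy": 0,"wz": -0.056}
  ]
}}

```text
clock: 2.3
eef_pos: [423.6, 51.3, 247.5]
tcp_rot: [3.141, -0.0, 1.332]
contact_force: [0.4, -0.3, 0.2]
opening: 0.584
grasp_force: 0.0
```

>>> {"fn": "arm_command", "kwargs": {
  "deltas": [
    {"hand": 50,"tx": 0,"ty": 0,"tz": 8,"wx": -0.098,"wy": 0,"wz": 0},
    {"hand": 50,"tx": 0,"ty": -1,"tz": 7,"wx": -0.098,"wy": 0,"wz": 0},
    {"hand": 50,"tx": 0,"ty": -1,"tz": 7,"wx": -0.098,"wy": 0,"wz": 0},
    {"hand": 50,"tx": 0,"ty": -2,"tz": 7,"wx": -0.098,"wy": 0,"wz": 0},
    {"hand": 50,"tx": 0,"ty": -3,"tz": 7,"wx": -0.098,"wy": 0,"wz": 0},
    {"hand": 50,"tx": 0,"ty": -4,"tz": 7,"wx": -0.098,"wy": 0,"wz": 0},
    {"hand": 50,"tx": 0,"ty": -4,"tz": 6,"wx": -0.098,"wy": 0,"wz": 0},
    {"hand": 50,"tx": 0,"ty": -5,"tz": 6,"wx": -0.098,"wy": 0,"wz": 0}
  ]
}}

```text
clock: 3.3
eef_pos: [421.5, 45.8, 196.4]
tcp_rot: [2.431, 0.014, 1.317]
contact_force: [0.6, -0.5, -0.2]
opening: 0.586
grasp_force: 0.0
```

Run:
```python
from h import *
st();P,R=pose();rows(P,R,W([-150,0,124]),ori(np.pi/4),4)
```

```text
t 3.3 chest [-169.4   -2.8  196.4] zC [ 0.652 -0.015 -0.758] yC [0.758 0.004 0.652] F [ 0.6 -0.5 -0.2] q [0.47, -0.11, 2.5, -1.22, 0.48, 1.76] op 0.59
{'tx': 1.0, 'ty': -8.0, 'tz': 17.0, 'wx': -0.019, 'wy': 0.004, 'wz': 0.001}
{'tx': 1.0, 'ty': -8.0, 'tz': 17.0, 'wx': -0.019, 'wy': 0.004, 'wz': 0.001}
{'tx': 1.0, 'ty': -9.0, 'tz': 17.0, 'wx': -0.019, 'wy': 0.004, 'wz': 0.001}
{'tx': 1.0, 'ty': -9.0, 'tz': 16.0, 'wx': -0.019, 'wy': 0.004, 'wz': 0.001}
```

Run:
```python
from h import *
P,R=pose();t=np.pi/3;Q=ori(t)
a=W([-165,-40,180]);b=W([-150,-40,120]);c=W([-71,-40,120])
rows(P,R,a,Q,4);print();rows(a,Q,b,Q,2);print();rows(b,Q,c,Q,3);print()
h=np.array([88,0,127]);f=lambda p:W(h+200*np.array([-np.cos(p),0,np.sin(p)])+[41,-40,-2])
p=np.linspace(0,1.5,25);prev=c
for i in p[1:]:
    rows(prev,Q,f(i),Q,1);prev=f(i)
```

```text
{'tx': -9.0, 'ty': -2.0, 'tz': 4.0, 'wx': 0.047, 'wy': 0.004, 'wz': 0.001}
{'tx': -9.0, 'ty': -2.0, 'tz': 4.0, 'wx': 0.047, 'wy': 0.004, 'wz': 0.001}
{'tx': -9.0, 'ty': -1.0, 'tz': 4.0, 'wx': 0.047, 'wy': 0.004, 'wz': 0.001}
{'tx': -9.0, 'ty': -1.0, 'tz': 4.0, 'wx': 0.047, 'wy': 0.004, 'wz': 0.001}

{'tx': -0.0, 'ty': -9.0, 'tz': 30.0, 'wx': 0.0, 'wy': 0.0, 'wz': 0.0}
{'tx': -0.0, 'ty': -9.0, 'tz': 30.0, 'wx': 0.0, 'wy': 0.0, 'wz': 0.0}

{'tx': 0.0, 'ty': 23.0, 'tz': 13.0, 'wx': 0.0, 'wy': 0.0, 'wz': 0.0}
{'tx': 0.0, 'ty': 23.0, 'tz': 13.0, 'wx': 0.0, 'wy': 0.0, 'wz': 0.0}
{'tx': 0.0, 'ty': 23.0, 'tz': 13.0, 'wx': 0.0, 'wy': 0.0, 'wz': 0.0}

{'tx': -0.0, 'ty': 9.0, 'tz': -15.0, 'wx': 0.0, 'wy': 0.0, 'wz': 0.0}
{'tx': 0.0, 'ty': 7.0, 'tz': -10.0, 'wx': 0.0, 'wy': 0.0, 'wz': 0.0}
{'tx': -0.0, 'ty': 8.0, 'tz': -10.0, 'wx': 0.0, 'wy': 0.0, 'wz': 0.0}
{'tx': 0.0, 'ty': 8.0, 'tz': -9.0, 'wx': 0.0, 'wy': 0.0, 'wz': 0.0}
{'tx': 0.0, 'ty': 9.0, 'tz': -9.0, 'wx': 0.0, 'wy': 0.0, 'wz': 0.0}
{'tx': -0.0, 'ty': 10.0, 'tz': -8.0, 'wx': 0.0, 'wy': 0.0, 'wz': 0.0}
{'tx': 0.0, 'ty': 10.0, 'tz': -7.0,
[... 508 characters left out ...]
0, 'wz': 0.0}
{'tx': 0.0, 'ty': 12.0, 'tz': -2.0, 'wx': 0.0, 'wy': 0.0, 'wz': 0.0}
{'tx': -0.0, 'ty': 12.0, 'tz': -1.0, 'wx': 0.0, 'wy': 0.0, 'wz': 0.0}
{'tx': 0.0, 'ty': 12.0, 'tz': -0.0, 'wx': 0.0, 'wy': 0.0, 'wz': 0.0}
{'tx': -0.0, 'ty': 12.0, 'tz': 1.0, 'wx': 0.0, 'wy': 0.0, 'wz': 0.0}
{'tx': 0.0, 'ty': 12.0, 'tz': 1.0, 'wx': 0.0, 'wy': 0.0, 'wz': 0.0}
{'tx': -0.0, 'ty': 12.0, 'tz': 2.0, 'wx': 0.0, 'wy': 0.0, 'wz': 0.0}
{'tx': 0.0, 'ty': 12.0, 'tz': 3.0, 'wx': 0.0, 'wy': 0.0, 'wz': 0.0}
{'tx': -0.0, 'ty': 12.0, 'tz': 4.0, 'wx': 0.0, 'wy': 0.0, 'wz': 0.0}
{'tx': 0.0, 'ty': 12.0, 'tz': 4.0, 'wx': 0.0, 'wy': 0.0, 'wz': 0.0}
{'tx': 0.0, 'ty': 11.0, 'tz': 5.0, 'wx': 0.0, 'wy': 0.0, 'wz': 0.0}
```

>>> {"fn": "arm_command", "kwargs": {
  "deltas": [
    {"hand": 70,"tx": -9,"ty": -2,"tz": 4,"wx": 0.047,"wy": 0.004,"wz": 0.001},
    {"hand": 70,"tx": -9,"ty": -2,"tz": 4,"wx": 0.047,"wy": 0.004,"wz": 0.001},
    {"hand": 70,"tx": -9,"ty": -1,"tz": 4,"wx": 0.047,"wy": 0.004,"wz": 0.001},
    {"hand": 70,"tx": -9,"ty": -1,"tz": 4,"wx": 0.047,"wy": 0.004,"wz": 0.001},
    {"hand": 70,"tx": 0,"ty": -9,"tz": 30,"wx": 0,"wy": 0,"wz": 0},
    {"hand": 70,"tx": 0,"ty": -9,"tz": 30,"wx": 0,"wy": 0,"wz": 0},
    {"hand": 70,"tx": 0,"ty": 0,"tz": 0,"wx": 0,"wy": 0,"wz": 0}
  ]
}}

```text
clock: 4.18
eef_pos: [429.8, 4.7, 124.0]
tcp_rot: [2.621, 0.004, 1.322]
contact_force: [0.2, -0.0, -0.8]
opening: 0.813
grasp_force: 0.0
```

Run:
```python
from h import *
st();P,R=pose();rows(P,R,W([-150,-40,120]),ori(np.pi/3),1);grab('scene','s1.png')
i=cv2.imread('pics/s1.png')[130:330,170:390];cv2.imwrite('pics/s1c.png',cv2.resize(i,None,fx=3,fy=3))
```

```text
t 4.17 chest [-151.3  -40.6  124. ] zC [ 0.497 -0.004 -0.868] yC [0.868 0.    0.497] F [ 0.2 -0.  -0.8] q [0.17, 0.06, 2.47, -1.04, 0.24, 1.39] op 0.81
{'tx': 1.0, 'ty': -1.0, 'tz': 4.0, 'wx': -0.003, 'wy': 0.004, 'wz': 0.0}
```

View pics/s1c.png

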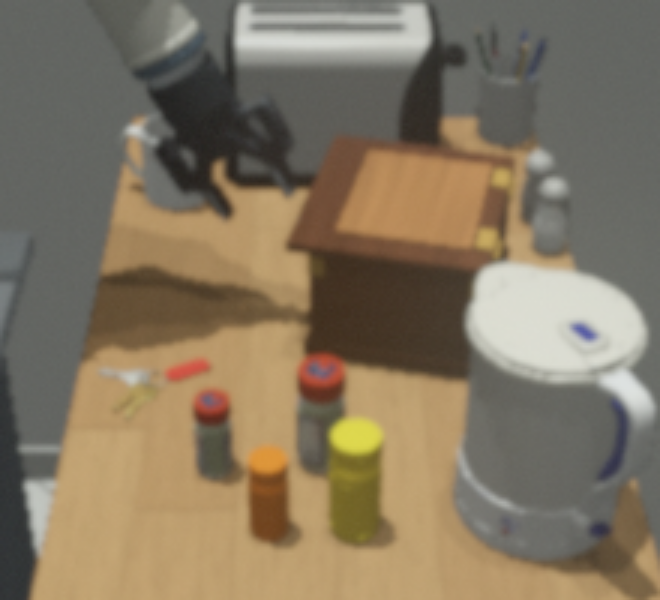

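The open fingers sit in front of the lip, with the upper one at about (275,170) in the crop, just above the lid edge, and the lower one below it at (215,205). Now I slide in and lift.

>>> {"fn": "arm_command", "kwargs": {
  "deltas": [
    {"hand": 70,"tx": 1,"ty": 22,"tz": 16,"wx": 0,"wy": 0,"wz": 0},
    {"hand": 70,"tx": 0,"ty": 23,"tz": 13,"wx": 0,"wy": 0,"wz": 0},
    {"hand": 70,"tx": 0,"ty": 23,"tz": 13,"wx": 0,"wy": 0,"wz": 0},
    {"hand": 70,"tx": 0,"ty": 0,"tz": 0,"wx": 0,"wy": 0,"wz": 0}
  ]
}}

```text
clock: 4.72
eef_pos: [509.0, -13.9, 123.9]
tcp_rot: [2.618, 0.001, 1.32]
contact_force: [-0.1, -0.4, -0.8]
opening: 0.822
grasp_force: 0.0
```

Run:
```python
from h import *
st()
```

```text
t 4.72 chest [-70.  -39.2 123.9] zC [ 0.5   -0.003 -0.866] yC [ 0.866 -0.003  0.5  ] F [-0.1 -0.4 -0.8] q [0.08, 0.17, 2.33, -0.89, 0.21, 1.17] op 0.82
```

>>> {"fn": "arm_command", "kwargs": {
  "deltas": [
    {"hand": 70,"tx": 0,"ty": 7,"tz": -11,"wx": 0,"wy": 0,"wz": 0},
    {"hand": 70,"tx": 0,"ty": 7,"tz": -10,"wx": 0,"wy": 0,"wz": 0},
    {"hand": 70,"tx": 0,"ty": 8,"tz": -10,"wx": 0,"wy": 0,"wz": 0},
    {"hand": 70,"tx": 0,"ty": 8,"tz": -9,"wx": 0,"wy": 0,"wz": 0},
    {"hand": 70,"tx": 0,"ty": 9,"tz": -9,"wx": 0,"wy": 0,"wz": 0},
    {"hand": 70,"tx": 0,"ty": 10,"tz": -8,"wx": 0,"wy": 0,"wz": 0}
  ]
}}

```text
clock: 5.48
eef_pos: [519.8, -16.3, 197.3]
tcp_rot: [2.621, 0.001, 1.322]
contact_force: [-6.6, 0.8, 1.0]
opening: 0.82
grasp_force: 2.6
```

Run:
```python
from h import *
st();grab('scene','s2.png')
i=cv2.imread('pics/s2.png')[100:270,180:400];cv2.imwrite('pics/s2c.png',cv2.resize(i,None,fx=3,fy=3))
```

```text
t 5.47 chest [-58.8 -38.9 197.3] zC [ 0.497 -0.002 -0.868] yC [ 0.868 -0.001  0.497] F [-6.6  0.8  1. ] q [0.07, 0.03, 2.25, -0.42, 0.39, 0.67] op 0.82
```

View pics/s2c.png

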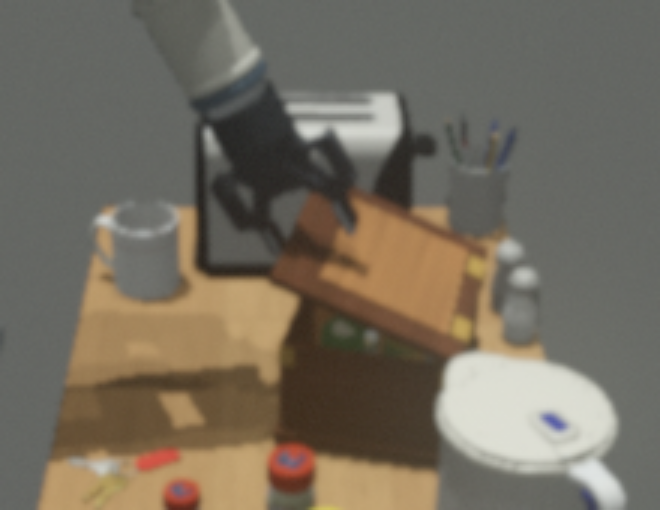

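The lid has risen to about 0.4 rad and the lower finger is carrying its edge, so I continue along the arc.

>>> {"fn": "arm_command", "kwargs": {
  "deltas": [
    {"hand": 70,"tx": 0,"ty": 10,"tz": -7,"wx": 0,"wy": 0,"wz": 0},
    {"hand": 70,"tx": 0,"ty": 10,"tz": -7,"wx": 0,"wy": 0,"wz": 0},
    {"hand": 70,"tx": 0,"ty": 11,"tz": -6,"wx": 0,"wy": 0,"wz": 0},
    {"hand": 70,"tx": 0,"ty": 11,"tz": -5,"wx": 0,"wy": 0,"wz": 0},
    {"hand": 70,"tx": 0,"ty": 12,"tz": -5,"wx": 0,"wy": 0,"wz": 0},
    {"hand": 70,"tx": 0,"ty": 12,"tz": -4,"wx": 0,"wy": 0,"wz": 0},
    {"hand": 70,"tx": 0,"ty": 12,"tz": -3,"wx": 0,"wy": 0,"wz": 0},
    {"hand": 70,"tx": 0,"ty": 12,"tz": -3,"wx": 0,"wy": 0,"wz": 0}
  ]
}}

```text
clock: 6.52
eef_pos: [578.9, -31.3, 277.0]
tcp_rot: [2.618, 0.002, 1.321]
contact_force: [-0.4, -0.5, -1.3]
opening: 0.822
grasp_force: 0.7
```

>>> {"fn": "arm_command", "kwargs": {
  "deltas": [
    {"hand": 70,"tx": 0,"ty": 12,"tz": -2,"wx": 0,"wy": 0,"wz": 0},
    {"hand": 70,"tx": 0,"ty": 12,"tz": -1,"wx": 0,"wy": 0,"wz": 0},
    {"hand": 70,"tx": 0,"ty": 12,"tz": 0,"wx": 0,"wy": 0,"wz": 0},
    {"hand": 70,"tx": 0,"ty": 12,"tz": 1,"wx": 0,"wy": 0,"wz": 0},
    {"hand": 70,"tx": 0,"ty": 12,"tz": 1,"wx": 0,"wy": 0,"wz": 0},
    {"hand": 70,"tx": 0,"ty": 12,"tz": 2,"wx": 0,"wy": 0,"wz": 0}
  ]
}}

```text
clock: 7.28
eef_pos: [639.8, -46.9, 311.9]
tcp_rot: [2.618, 0.002, 1.321]
contact_force: [-1.0, 0.7, -0.9]
opening: 0.822
grasp_force: 0.5
```

Run:
```python
from h import *
st()
```

```text
t 7.28 chest [ 64.9 -39.2 311.9] zC [ 0.5   -0.003 -0.866] yC [ 0.866 -0.002  0.5  ] F [-1.   0.7 -0.9] q [-0.01, 0.08, 1.9, -0.2, 0.66, 0.36] op 0.82
```

>>> {"fn": "arm_command", "kwargs": {
  "deltas": [
    {"hand": 70,"tx": 0,"ty": 12,"tz": 3,"wx": 0,"wy": 0,"wz": 0},
    {"hand": 70,"tx": 0,"ty": 12,"tz": 4,"wx": 0,"wy": 0,"wz": 0},
    {"hand": 70,"tx": 0,"ty": 8,"tz": 3,"wx": 0,"wy": 0,"wz": 0},
    {"hand": 70,"tx": 0,"ty": 6,"tz": 3,"wx": 0,"wy": 0,"wz": 0}
  ]
}}

```text
clock: 7.78
eef_pos: [677.7, -56.6, 319.3]
tcp_rot: [2.618, 0.002, 1.321]
contact_force: [-1.1, 0.5, 0.0]
opening: 0.82
grasp_force: 0.2
```

>>> {"fn": "arm_command", "kwargs": {
  "deltas": [
    {"hand": 70,"tx": 0,"ty": 4,"tz": 2,"wx": 0,"wy": 0,"wz": 0}
  ]
}}

```text
clock: 7.9
eef_pos: [681.8, -57.6, 319.4]
tcp_rot: [2.618, 0.002, 1.321]
contact_force: [-0.1, -1.3, -0.8]
opening: 0.819
grasp_force: 0.0
```

>>> {"fn": "arm_command", "kwargs": {
  "deltas": [
    {"hand": 70,"tx": 0,"ty": 3,"tz": 1,"wx": 0,"wy": 0,"wz": 0},
    {"hand": 70,"tx": 0,"ty": 0,"tz": 0,"wx": 0,"wy": 0,"wz": 0}
  ]
}}

```text
clock: 8.15
eef_pos: [684.1, -58.2, 319.8]
tcp_rot: [2.619, 0.002, 1.321]
contact_force: [-2.7, 0.4, -0.4]
opening: 0.821
grasp_force: 1.2
```

Run:
```python
from h import *
st();grab('scene','s3.png')
i=cv2.imread('pics/s3.png')[70:240,220:420];cv2.imwrite('pics/s3c.png',cv2.resize(i,None,fx=3.5,fy=3.5))
```

```text
t 8.15 chest [110.7 -39.4 319.8] zC [ 0.499 -0.003 -0.867] yC [ 0.867 -0.002  0.499] F [-2.7  0.4 -0.4] q [-0.03, 0.15, 1.81, -0.17, 0.68, 0.32] op 0.82
```

View pics/s3c.png

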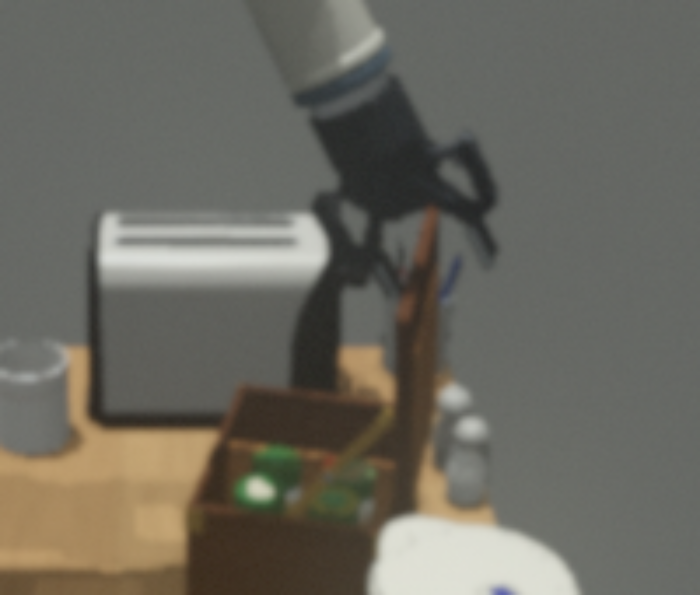

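The lid is near vertical and the stay looks straight, running from (300,505) to (390,410) in the crop. I'll nudge it a little more to check it is on the stop.

>>> {"fn": "arm_command", "kwargs": {
  "deltas": [
    {"hand": 70,"tx": 0,"ty": 3,"tz": 1,"wx": 0,"wy": 0,"wz": 0},
    {"hand": 70,"tx": 0,"ty": 0,"tz": 0,"wx": 0,"wy": 0,"wz": 0}
  ]
}}

```text
clock: 8.45
eef_pos: [685.5, -58.6, 319.6]
tcp_rot: [2.623, 0.002, 1.321]
contact_force: [-11.9, 3.4, 3.2]
opening: 0.82
grasp_force: 6.1
```

>>> {"fn": "arm_command", "kwargs": {
  "deltas": [
    {"hand": 70,"tx": 0,"ty": 3,"tz": 2,"wx": 0,"wy": 0,"wz": 0},
    {"hand": 70,"tx": 0,"ty": 0,"tz": 0,"wx": 0,"wy": 0,"wz": 0}
  ]
}}

```text
clock: 8.7
eef_pos: [687.2, -59.2, 319.3]
tcp_rot: [2.626, 0.002, 1.32]
contact_force: [-26.7, 6.8, 14.0]
opening: 0.823
grasp_force: 13.2
```

>>> {"fn": "arm_command", "kwargs": {
  "deltas": [
    {"hand": 70,"tx": 0,"ty": -8,"tz": -5,"wx": 0,"wy": 0,"wz": 0},
    {"hand": 70,"tx": 0,"ty": -10,"tz": -20,"wx": 0,"wy": 0,"wz": 0},
    {"hand": 70,"tx": 0,"ty": -15,"tz": -50,"wx": 0,"wy": 0,"wz": 0},
    {"hand": 70,"tx": 0,"ty": -40,"tz": -40,"wx": 0,"wy": 0,"wz": 0},
    {"hand": 70,"tx": 0,"ty": -40,"tz": -30,"wx": 0,"wy": 0,"wz": 0},
    {"hand": 70,"tx": 0,"ty": 0,"tz": 0,"wx": 0,"wy": 0,"wz": 0}
  ]
}}

```text
clock: 9.45
eef_pos: [524.2, -17.2, 391.3]
tcp_rot: [2.615, 0.001, 1.322]
contact_force: [0.1, 0.4, 0.4]
opening: 0.819
grasp_force: 0.0
```

Run:
```python
from h import *
st();a=grab('scene');b=grab('top')
E=W([26,-83,170]);pa=proj(a,[E])[0];pb=proj(b,[E])[0];print('exp knob',E.round(),pa.round(1),pb.round(1))
for d,p in((a,pa),(b,pb)):
    h=cv2.cvtColor(d['image'],cv2.COLOR_RGB2HSV).astype(int);k=((h[...,0]<8)|(h[...,0]>172))&(h[...,1]>130)&(h[...,2]>70)
    v,u=np.where(k);m=np.hypot(u-p[0],v-p[1])<20;print(m.sum(),u[m].mean(),v[m].mean())
i=a['image'][120:240,260:380];j=b['image'][100:240,230:370]
cv2.imwrite('pics/k.png',np.hstack([cv2.resize(i,(400,400)),cv2.resize(j,(400,400))])[...,::-1])
```

```text
t 9.45 chest [-54.4 -38.7 391.3] zC [ 0.503 -0.002 -0.865] yC [ 0.865 -0.001  0.503] F [0.1 0.4 0.4] q [0.07, -0.2, 1.99, -0.21, 0.86, 0.41] op 0.82
exp knob [591. -80. 170.] [312.2 202.6] [311.6 177.6]
8 312.75 199.625
32 311.5 177.5
```

View pics/k.png

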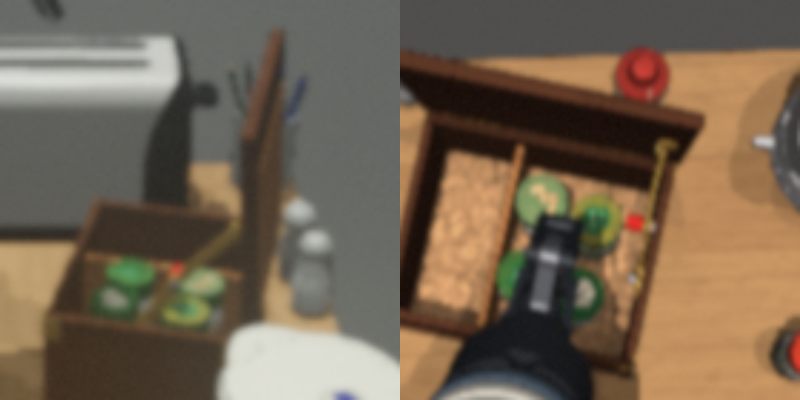

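The knob is at its expected locked place, at pixels (312,200) and (311,178), and the stay is straight. Next is the jar.

Run:
```python
from h import *
P,R=pose();print(Cc([484.5,-234,0]));rows(P,R,np.array([484.5,-234,190]),ori(np.pi/2),7)
```

```text
[ -39.87157471 -258.64835207    0.        ]
{'tx': -31.0, 'ty': -13.0, 'tz': 26.0, 'wx': 0.075, 'wy': 0.0, 'wz': -0.0}
{'tx': -31.0, 'ty': -11.0, 'tz': 27.0, 'wx': 0.075, 'wy': 0.0, 'wz': -0.0}
{'tx': -31.0, 'ty': -9.0, 'tz': 27.0, 'wx': 0.075, 'wy': 0.0, 'wz': -0.0}
{'tx': -31.0, 'ty': -7.0, 'tz': 28.0, 'wx': 0.075, 'wy': 0.0, 'wz': -0.0}
{'tx': -31.0, 'ty': -5.0, 'tz': 28.0, 'wx': 0.075, 'wy': 0.0, 'wz': -0.0}
{'tx': -31.0, 'ty': -3.0, 'tz': 29.0, 'wx': 0.075, 'wy': 0.0, 'wz': -0.0}
{'tx': -31.0, 'ty': -0.0, 'tz': 29.0, 'wx': 0.075, 'wy': 0.0, 'wz': -0.0}
```

>>> {"fn": "arm_command", "kwargs": {
  "deltas": [
    {"hand": 85,"tx": -31,"ty": -13,"tz": 26,"wx": 0.075,"wy": 0,"wz": 0},
    {"hand": 85,"tx": -31,"ty": -11,"tz": 27,"wx": 0.075,"wy": 0,"wz": 0},
    {"hand": 85,"tx": -31,"ty": -9,"tz": 27,"wx": 0.075,"wy": 0,"wz": 0},
    {"hand": 85,"tx": -31,"ty": -7,"tz": 28,"wx": 0.075,"wy": 0,"wz": 0},
    {"hand": 85,"tx": -31,"ty": -5,"tz": 28,"wx": 0.075,"wy": 0,"wz": 0},
    {"hand": 85,"tx": -31,"ty": -3,"tz": 29,"wx": 0.075,"wy": 0,"wz": 0},
    {"hand": 85,"tx": -31,"ty": 0,"tz": 29,"wx": 0.075,"wy": 0,"wz": 0},
    {"hand": 85,"tx": 0,"ty": 0,"tz": 0,"wx": 0,"wy": 0,"wz": 0}
  ]
}}

```text
clock: 10.55
eef_pos: [483.2, -233.2, 184.8]
tcp_rot: [-3.135, 0.001, 1.319]
contact_force: [-0.3, -0.1, -0.7]
opening: 0.995
grasp_force: 0.0
```

Run:
```python
from h import *
st();P,R=pose();d=grab('wrist','w1.png')
h=cv2.cvtColor(d['image'],cv2.COLOR_RGB2HSV).astype(int);k=(((h[...,0]<8)|(h[...,0]>172))&(h[...,1]>120)&(h[...,2]>60)).astype(np.uint8)
for c in cv2.findContours(k,cv2.RETR_EXTERNAL,cv2.CHAIN_APPROX_NONE)[0]:
    if cv2.contourArea(c)>200:
        (u,v),q=cv2.minEnclosingCircle(c);print(cv2.boundingRect(c),u,v,q,plane(d,(u,v),109).round(1))
rows(P,R,np.array([484.5,-234,73]),ori(np.pi/2),3)
```

```text
t 10.55 chest [ -41.4 -258.2  184.8] zC [-0.006 -0.001 -1.   ] yC [ 1.    -0.005 -0.006] F [-0.3 -0.1 -0.7] q [-0.45, 0.27, 1.86, -0.0, 1.01, -0.2] op 0.99
(164, 223, 41, 37) 183.57962036132812 240.6051025390625 20.700763702392578 [ 402.3 -233.9  109. ]
(258, 184, 55, 58) 284.9507141113281 212.27464294433594 28.894155502319336 [ 486.4 -230.8  109. ]
(109, 76, 39, 42) 129.45716857910156 96.9775161743164 22.5888671875 [ 402.7 -122.6  109. ]
{'tx': -0.0, 'ty': 1.0, 'tz': 37.0, 'wx': -0.002, 'wy': 0.0, 'wz': -0.002}
{'tx': -0.0, 'ty': 1.0, 'tz': 37.0, 'wx': -0.002, 'wy': 0.0, 'wz': -0.002}
{'tx': -0.0, 'ty': 1.0, 'tz': 37.0, 'wx': -0.002, 'wy': 0.0, 'wz': -0.002}
```

View pics/w1.png

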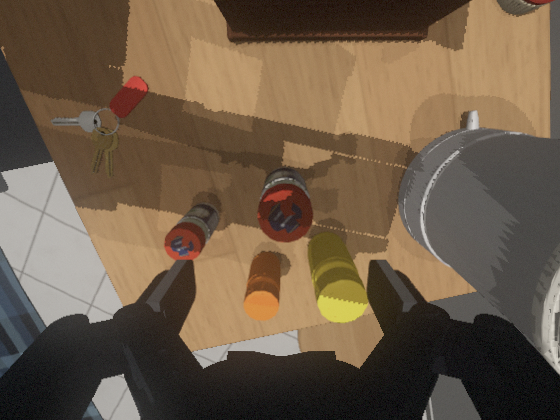

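The wrist view shows the big red cap centred at about (285,212), between the open fingers and clear of the neighbouring jars. I descend and grip.

>>> {"fn": "arm_command", "kwargs": {
  "deltas": [
    {"hand": 85,"tx": 1,"ty": 1,"tz": 37,"wx": -0.002,"wy": 0,"wz": 0},
    {"hand": 85,"tx": 0,"ty": 1,"tz": 37,"wx": -0.002,"wy": 0,"wz": 0},
    {"hand": 85,"tx": 0,"ty": 0,"tz": 36,"wx": 0,"wy": 0,"wz": 0},
    {"hand": 85,"tx": 0,"ty": 0,"tz": 0,"wx": 0,"wy": 0,"wz": 0}
  ]
}}

```text
clock: 11.1
eef_pos: [484.4, -229.7, 76.9]
tcp_rot: [-3.141, 0.001, 1.322]
contact_force: [0.4, 0.2, 0.9]
opening: 0.991
grasp_force: 0.0
```

>>> {"fn": "arm_command", "kwargs": {
  "deltas": [
    {"hand": 40,"tx": 0,"ty": 0,"tz": 0,"wx": 0,"wy": 0,"wz": 0},
    {"hand": 40,"tx": 0,"ty": 0,"tz": 0,"wx": 0,"wy": 0,"wz": 0},
    {"hand": 35,"tx": 0,"ty": 0,"tz": 0,"wx": 0,"wy": 0,"wz": 0},
    {"hand": 35,"tx": 0,"ty": 0,"tz": 0,"wx": 0,"wy": 0,"wz": 0}
  ],
  "squeeze": 30
}}

```text
clock: 11.6
eef_pos: [486.5, -231.3, 80.1]
tcp_rot: [3.136, 0.002, 1.321]
contact_force: [-0.9, 0.7, 8.6]
opening: 0.502
grasp_force: 29.5
```

Run:
```python
from h import *
st();P,R=pose();Q=ori(np.pi/2);u=P+[0,0,190];rows(P,R,u,Q,4);a=W([-10,62,0]);a[2]=u[2];rows(u,Q,a,Q,8);print(r.sense()['grasp_force'])
```

```text
t 11.6 chest [ -38.6 -255.5   80.1] zC [ 0.005 -0.002 -1.   ] yC [ 1.    -0.003  0.005] F [-0.9  0.7  8.6] q [-0.45, 0.41, 1.94, -0.0, 0.78, -0.19] op 0.5
{'tx': -0.0, 'ty': 0.0, 'tz': -47.0, 'wx': 0.001, 'wy': 0.001, 'wz': -0.001}
{'tx': -0.0, 'ty': 0.0, 'tz': -47.0, 'wx': 0.001, 'wy': 0.001, 'wz': -0.001}
{'tx': -0.0, 'ty': 0.0, 'tz': -47.0, 'wx': 0.001, 'wy': 0.001, 'wz': -0.001}
{'tx': -0.0, 'ty': 0.0, 'tz': -47.0, 'wx': 0.001, 'wy': 0.001, 'wz': -0.001}
{'tx': 40.0, 'ty': 4.0, 'tz': 0.0, 'wx': 0.0, 'wy': 0.0, 'wz': 0.0}
{'tx': 40.0, 'ty': 4.0, 'tz': 0.0, 'wx': 0.0, 'wy': 0.0, 'wz': 0.0}
{'tx': 40.0, 'ty': 4.0, 'tz': 0.0, 'wx': 0.0, 'wy': 0.0, 'wz': 0.0}
{'tx': 40.0, 'ty': 4.0, 'tz': 0.0, 'wx': 0.0, 'wy': 0.0, 'wz': 0.0}
{'tx': 40.0, 'ty': 4.0, 'tz': 0.0, 'wx': 0.0, 'wy': 0.0, 'wz': 0.0}
{'tx': 40.0, 'ty': 4.0, 'tz': 0.0, 'wx': 0.0, 'wy': 0.0, 'wz': 0.0}
{'tx': 40.0, 'ty': 4.0, 'tz': 0.0, 'wx': 0.0, 'wy': 0.0, 'wz': 0.0}
{'tx': 40.0, 'ty': 4.0, 'tz': 0.0, 'wx': 0.0, 'wy': 0.0, 'wz': 0.0}
29.509978874748413
```

>>> {"fn": "arm_command", "kwargs": {
  "deltas": [
    {"hand": 35,"tx": 0,"ty": 0,"tz": -25,"wx": 0,"wy": 0,"wz": 0},
    {"hand": 35,"tx": 0,"ty": 0,"tz": -50,"wx": 0,"wy": 0,"wz": 0},
    {"hand": 35,"tx": 0,"ty": 0,"tz": -50,"wx": 0,"wy": 0,"wz": 0},
    {"hand": 35,"tx": 0,"ty": 0,"tz": -45,"wx": 0,"wy": 0,"wz": 0},
    {"hand": 35,"tx": 0,"ty": 0,"tz": -25,"wx": 0,"wy": 0,"wz": 0},
    {"hand": 35,"tx": 0,"ty": 0,"tz": 0,"wx": 0,"wy": 0,"wz": 0}
  ]
}}

```text
clock: 12.35
eef_pos: [486.0, -230.9, 275.9]
tcp_rot: [3.134, 0.003, 1.321]
contact_force: [0.4, 0.9, -1.9]
opening: 0.502
grasp_force: 31.2
```

>>> {"fn": "arm_command", "kwargs": {
  "deltas": [
    {"hand": 35,"tx": 35,"ty": 0,"tz": 0,"wx": 0,"wy": 0,"wz": 0},
    {"hand": 35,"tx": 45,"ty": 0,"tz": 0,"wx": 0,"wy": 0,"wz": 0},
    {"hand": 35,"tx": 45,"ty": 2,"tz": 0,"wx": 0,"wy": 0,"wz": 0},
    {"hand": 35,"tx": 45,"ty": 4,"tz": 0,"wx": 0,"wy": 0,"wz": 0},
    {"hand": 35,"tx": 45,"ty": 5,"tz": 0,"wx": 0,"wy": 0,"wz": 0},
    {"hand": 35,"tx": 45,"ty": 6,"tz": 0,"wx": 0,"wy": 0,"wz": 0},
    {"hand": 35,"tx": 40,"ty": 6,"tz": 0,"wx": 0,"wy": 0,"wz": 0},
    {"hand": 35,"tx": 17,"ty": 5,"tz": 0,"wx": 0,"wy": 0,"wz": 0}
  ]
}}

```text
clock: 13.35
eef_pos: [590.3, 71.7, 271.3]
tcp_rot: [3.141, 0.002, 1.323]
contact_force: [-0.1, -0.6, -1.5]
opening: 0.498
grasp_force: 31.2
```

>>> {"fn": "arm_command", "kwargs": {
  "deltas": [
    {"hand": 35,"tx": 0,"ty": 0,"tz": 0,"wx": 0,"wy": 0,"wz": 0}
  ]
}}

```text
clock: 13.48
eef_pos: [590.3, 70.3, 271.7]
tcp_rot: [3.141, 0.002, 1.322]
contact_force: [0.1, 0.0, -1.8]
opening: 0.506
grasp_force: 31.2
```

Run:
```python
from h import *
st();P,R=pose();Q=ori(np.pi/2);d=grab('top');a=grab('scene')
# bay centre from picture: partition & left wall rims; jar cap
for n,p in(('bayc',[0,64,126]),('TCP',[0,0,0])): print(n,proj(d,[W(p)]).round(1))
h=cv2.cvtColor(a['image'],cv2.COLOR_RGB2HSV).astype(int)
rows(P,R,W([-10,64,200]),Q,2)
j=cv2.resize(d['image'][120:250,210:340],(400,400));i=cv2.resize(a['image'][110:240,250:380],(400,400))
cv2.imwrite('pics/k2.png',np.hstack([i,j])[...,::-1])
```

```text
t 13.47 chest [-11.7  62.3 271.7] zC [ 0.001 -0.002 -1.   ] yC [ 1.    -0.001  0.001] F [ 0.1  0.  -1.8] q [0.12, 0.27, 1.66, -0.0, 1.21, 0.37] op 0.51
bayc [[248.4 177.6]]
TCP [[276.3 189.4]]
{'tx': 1.0, 'ty': 1.0, 'tz': 36.0, 'wx': 0.0, 'wy': 0.001, 'wz': -0.001}
{'tx': 1.0, 'ty': 1.0, 'tz': 36.0, 'wx': 0.0, 'wy': 0.001, 'wz': -0.001}
```

View pics/k2.png

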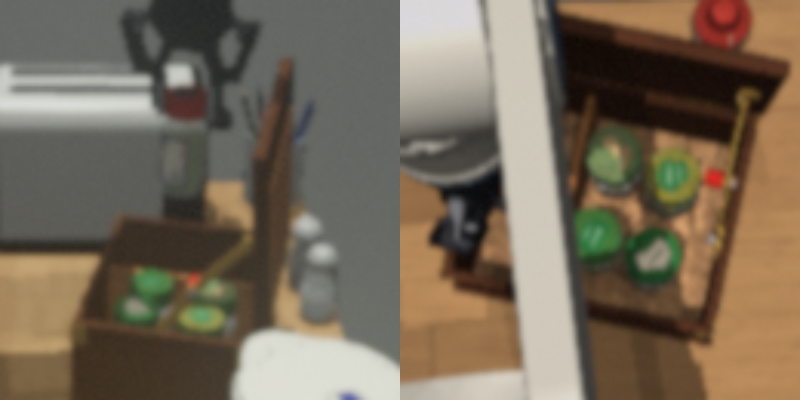

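The jar hangs upright over the empty compartment and the stay is still locked. I lower it.

>>> {"fn": "arm_command", "kwargs": {
  "deltas": [
    {"hand": 35,"tx": 2,"ty": 2,"tz": 25,"wx": 0,"wy": 0,"wz": 0},
    {"hand": 35,"tx": 0,"ty": 0,"tz": 40,"wx": 0,"wy": 0,"wz": 0},
    {"hand": 35,"tx": 0,"ty": 0,"tz": 35,"wx": 0,"wy": 0,"wz": 0},
    {"hand": 35,"tx": 0,"ty": 0,"tz": 30,"wx": 0,"wy": 0,"wz": 0},
    {"hand": 35,"tx": 0,"ty": 0,"tz": 25,"wx": 0,"wy": 0,"wz": 0},
    {"hand": 35,"tx": 0,"ty": 0,"tz": 15,"wx": 0,"wy": 0,"wz": 0},
    {"hand": 35,"tx": 0,"ty": 0,"tz": 0,"wx": 0,"wy": 0,"wz": 0}
  ]
}}

```text
clock: 14.45
eef_pos: [592.5, 70.1, 102.1]
tcp_rot: [3.141, 0.002, 1.32]
contact_force: [-0.4, 0.1, -0.4]
opening: 0.499
grasp_force: 31.2
```

>>> {"fn": "arm_command", "kwargs": {
  "deltas": [
    {"hand": 35,"tx": 0,"ty": 0,"tz": 4,"wx": 0,"wy": 0,"wz": 0},
    {"hand": 35,"tx": 0,"ty": 0,"tz": 4,"wx": 0,"wy": 0,"wz": 0},
    {"hand": 35,"tx": 0,"ty": 0,"tz": 0,"wx": 0,"wy": 0,"wz": 0}
  ]
}}

```text
clock: 14.82
eef_pos: [593.3, 70.9, 95.0]
tcp_rot: [3.139, 0.002, 1.321]
contact_force: [-0.2, -0.0, -0.8]
opening: 0.502
grasp_force: 31.2
```

>>> {"fn": "arm_command", "kwargs": {
  "deltas": [
    {"hand": 35,"tx": 0,"ty": 0,"tz": 2,"wx": 0,"wy": 0,"wz": 0},
    {"hand": 35,"tx": 0,"ty": 0,"tz": 2,"wx": 0,"wy": 0,"wz": 0},
    {"hand": 35,"tx": 0,"ty": 0,"tz": 0,"wx": 0,"wy": 0,"wz": 0}
  ]
}}

```text
clock: 15.2
eef_pos: [593.2, 70.9, 90.7]
tcp_rot: [3.139, 0.002, 1.321]
contact_force: [-0.0, -0.1, -1.2]
opening: 0.502
grasp_force: 31.2
```

>>> {"fn": "arm_command", "kwargs": {
  "deltas": [
    {"hand": 35,"tx": 0,"ty": 0,"tz": 1,"wx": 0,"wy": 0,"wz": 0},
    {"hand": 35,"tx": 0,"ty": 0,"tz": 0,"wx": 0,"wy": 0,"wz": 0}
  ]
}}

```text
clock: 15.45
eef_pos: [593.4, 71.0, 90.2]
tcp_rot: [3.139, 0.001, 1.321]
contact_force: [-0.5, 0.1, 2.9]
opening: 0.501
grasp_force: 31.5
```

>>> {"fn": "arm_command", "kwargs": {
  "deltas": [
    {"hand": 55,"tx": 0,"ty": 0,"tz": 0,"wx": 0,"wy": 0,"wz": 0},
    {"hand": 75,"tx": 0,"ty": 0,"tz": 0,"wx": 0,"wy": 0,"wz": 0},
    {"hand": 80,"tx": 0,"ty": 0,"tz": 0,"wx": 0,"wy": 0,"wz": 0},
    {"hand": 80,"tx": 0,"ty": 0,"tz": -15,"wx": 0,"wy": 0,"wz": 0},
    {"hand": 80,"tx": 0,"ty": 0,"tz": -30,"wx": 0,"wy": 0,"wz": 0},
    {"hand": 80,"tx": 0,"ty": 0,"tz": -50,"wx": 0,"wy": 0,"wz": 0},
    {"hand": 80,"tx": 0,"ty": 0,"tz": -50,"wx": 0,"wy": 0,"wz": 0},
    {"hand": 80,"tx": 0,"ty": 0,"tz": -45,"wx": 0,"wy": 0,"wz": 0}
  ]
}}

```text
clock: 16.45
eef_pos: [593.0, 71.3, 283.0]
tcp_rot: [3.137, 0.001, 1.321]
contact_force: [1.7, -0.7, -0.4]
opening: 0.938
grasp_force: 0.0
```

Run:
```python
from h import *
st();P,R=pose();Q=ori(np.pi/2)
a=W([-60,64,275]);b=W([-20,-83,240]);c=W([-8,-83,182])
rows(P,R,a,Q,1);rows(a,Q,b,Q,4);rows(b,Q,c,Q,2)
d=grab('top');e=grab('scene')
j=cv2.resize(d['image'][120:250,210:340],(400,400));i=cv2.resize(e['image'][110:240,250:380],(400,400))
cv2.imwrite('pics/k3.png',np.hstack([i,j])[...,::-1])
```

```text
t 16.45 chest [ -9.3  63.9 283. ] zC [ 0.004 -0.001 -1.   ] yC [ 1.    -0.003  0.004] F [ 1.7 -0.7 -0.4] q [0.12, 0.26, 1.64, -0.0, 1.23, 0.37] op 0.94
{'tx': -0.0, 'ty': -51.0, 'tz': 8.0, 'wx': 0.004, 'wy': 0.001, 'wz': -0.003}
{'tx': -37.0, 'ty': 10.0, 'tz': 9.0, 'wx': 0.0, 'wy': 0.0, 'wz': 0.0}
{'tx': -37.0, 'ty': 10.0, 'tz': 9.0, 'wx': 0.0, 'wy': 0.0, 'wz': 0.0}
{'tx': -37.0, 'ty': 10.0, 'tz': 9.0, 'wx': 0.0, 'wy': 0.0, 'wz': 0.0}
{'tx': -37.0, 'ty': 10.0, 'tz': 9.0, 'wx': 0.0, 'wy': 0.0, 'wz': 0.0}
{'tx': 0.0, 'ty': 6.0, 'tz': 29.0, 'wx': 0.0, 'wy': 0.0, 'wz': 0.0}
{'tx': 0.0, 'ty': 6.0, 'tz': 29.0, 'wx': 0.0, 'wy': 0.0, 'wz': 0.0}
```

View pics/k3.png

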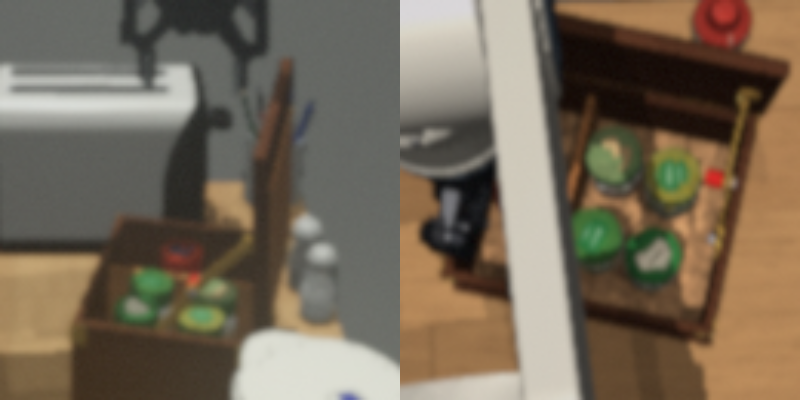

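The jar's red cap is seated in the left compartment and let go, with the stay still straight. Now I push the knob with shut fingertips, tilting the tool 60° so the lid has room to come forward.

Run:
```python
from h import *
P,R=pose();Q=ori(np.pi/3)
a=W([-30,-81,270]);b=W([7,-81,202])
rows(P,R,a,Q,5);rows(a,Q,b,Q,2)
```

```text
{'tx': -29.0, 'ty': -5.0, 'tz': 3.0, 'wx': -0.102, 'wy': -0.0, 'wz': -0.001}
{'tx': -29.0, 'ty': -5.0, 'tz': 3.0, 'wx': -0.102, 'wy': -0.0, 'wz': -0.001}
{'tx': -29.0, 'ty': -5.0, 'tz': 2.0, 'wx': -0.102, 'wy': -0.0, 'wz': -0.001}
{'tx': -29.0, 'ty': -5.0, 'tz': 2.0, 'wx': -0.102, 'wy': -0.0, 'wz': -0.001}
{'tx': -29.0, 'ty': -6.0, 'tz': 1.0, 'wx': -0.102, 'wy': -0.0, 'wz': -0.001}
{'tx': 0.0, 'ty': -1.0, 'tz': 39.0, 'wx': 0.0, 'wy': 0.0, 'wz': 0.0}
{'tx': 0.0, 'ty': -1.0, 'tz': 39.0, 'wx': 0.0, 'wy': 0.0, 'wz': 0.0}
```

>>> {"fn": "arm_command", "kwargs": {
  "deltas": [
    {"hand": 40,"tx": -29,"ty": -5,"tz": 3,"wx": -0.102,"wy": 0,"wz": -0.001},
    {"hand": 20,"tx": -29,"ty": -5,"tz": 3,"wx": -0.102,"wy": 0,"wz": -0.001},
    {"hand": 0,"tx": -29,"ty": -5,"tz": 2,"wx": -0.102,"wy": 0,"wz": -0.001},
    {"hand": 0,"tx": -29,"ty": -5,"tz": 2,"wx": -0.102,"wy": 0,"wz": -0.001},
    {"hand": 0,"tx": -29,"ty": -6,"tz": 1,"wx": -0.102,"wy": 0,"wz": -0.001},
    {"hand": 0,"tx": 0,"ty": -1,"tz": 39,"wx": 0,"wy": 0,"wz": 0},
    {"hand": 0,"tx": 0,"ty": -1,"tz": 39,"wx": 0,"wy": 0,"wz": 0},
    {"hand": 0,"tx": 0,"ty": 0,"tz": 0,"wx": 0,"wy": 0,"wz": 0}
  ]
}}

```text
clock: 17.55
eef_pos: [568.7, -72.8, 192.5]
tcp_rot: [2.634, 0.004, 1.325]
contact_force: [-0.5, 0.7, -0.6]
opening: 0.002
grasp_force: 0.0
```

Run:
```python
from h import *
st();P,R=pose();Q=ori(np.pi/3);k=np.array([26,-82,170])
rows(P,R,W(k-7*np.array([.5,0,-.866])),Q,2)
```

```text
t 17.55 chest [  2.4 -81.7 192.5] zC [ 0.486 -0.003 -0.874] yC [0.874 0.003 0.486] F [-0.5  0.7 -0.6] q [-0.08, 0.13, 2.15, -0.23, 0.37, 0.36] op 0.0
{'tx': -0.0, 'ty': 5.0, 'tz': 12.0, 'wx': -0.008, 'wy': 0.001, 'wz': 0.002}
{'tx': -0.0, 'ty': 5.0, 'tz': 12.0, 'wx': -0.008, 'wy': 0.001, 'wz': 0.002}
```

>>> {"fn": "arm_command", "kwargs": {
  "deltas": [
    {"hand": 0,"tx": 0,"ty": 9,"tz": 6,"wx": -0.008,"wy": 0,"wz": 0},
    {"hand": 0,"tx": 0,"ty": 0,"tz": 10,"wx": -0.008,"wy": 0,"wz": 0},
    {"hand": 0,"tx": 0,"ty": 0,"tz": 6,"wx": 0,"wy": 0,"wz": 0},
    {"hand": 0,"tx": 0,"ty": 0,"tz": 3,"wx": 0,"wy": 0,"wz": 0}
  ]
}}

```text
clock: 18.05
eef_pos: [589.6, -77.5, 177.4]
tcp_rot: [2.614, 0.003, 1.326]
contact_force: [0.6, -0.5, -0.1]
opening: 0.003
grasp_force: 0.0
```

>>> {"fn": "arm_command", "kwargs": {
  "deltas": [
    {"hand": 0,"tx": 0,"ty": 1,"tz": 5,"wx": 0,"wy": 0,"wz": 0},
    {"hand": 0,"tx": 0,"ty": 1,"tz": 5,"wx": 0,"wy": 0,"wz": 0}
  ]
}}

```text
clock: 18.3
eef_pos: [596.7, -79.2, 170.1]
tcp_rot: [2.613, 0.003, 1.326]
contact_force: [-0.2, 0.0, 1.2]
opening: 0.0
grasp_force: 0.5
```

>>> {"fn": "arm_command", "kwargs": {
  "deltas": [
    {"hand": 0,"tx": 0,"ty": 1,"tz": 5,"wx": 0,"wy": 0,"wz": 0},
    {"hand": 0,"tx": 0,"ty": 1,"tz": 5,"wx": 0,"wy": 0,"wz": 0}
  ]
}}

```text
clock: 18.55
eef_pos: [602.9, -80.9, 162.1]
tcp_rot: [2.613, 0.003, 1.326]
contact_force: [-1.4, 0.6, 1.3]
opening: 0.004
grasp_force: 1.0
```

Run:
```python
from h import *
st();e=grab('scene');d=grab('top')
for n,x in(('s',e),('t',d)):
    h=cv2.cvtColor(x['image'],cv2.COLOR_RGB2HSV).astype(int);k=((h[...,0]<8)|(h[...,0]>172))&(h[...,1]>130)&(h[...,2]>70)
    p=proj(x,[W([26,-83,170])])[0];v,u=np.where(k);m=np.hypot(u-p[0],v-p[1])<22;print(n,p.round(1),m.sum(),u[m].mean(),v[m].mean())
```

```text
t 18.55 chest [ 37.5 -81.2 162.1] zC [ 0.504 -0.002 -0.864] yC [0.864 0.003 0.504] F [-1.4  0.6  1.3] q [-0.09, 0.23, 2.13, -0.29, 0.28, 0.42] op 0.0
s [312.2 202.6] 0 nan nan
t [311.6 177.6] 0 nan nan<stdin>:5: RuntimeWarning: Mean of empty slice.
  ret = ret.dtype.type(ret / rcount)
```

>>> {"fn": "arm_command", "kwargs": {
  "deltas": [
    {"hand": 0,"tx": 0,"ty": 1,"tz": 5,"wx": 0,"wy": 0,"wz": 0},
    {"hand": 0,"tx": 0,"ty": 1,"tz": 5,"wx": 0,"wy": 0,"wz": 0}
  ]
}}

```text
clock: 18.9
eef_pos: [607.7, -82.5, 153.3]
tcp_rot: [2.617, 0.004, 1.325]
contact_force: [-9.5, 3.8, 1.2]
opening: 0.0
grasp_force: 4.6
```

>>> {"fn": "arm_command", "kwargs": {
  "deltas": [
    {"hand": 0,"tx": 0,"ty": 0,"tz": 4,"wx": 0,"wy": 0,"wz": 0},
    {"hand": 0,"tx": 0,"ty": 0,"tz": 0,"wx": 0,"wy": 0,"wz": 0}
  ]
}}

```text
clock: 19.15
eef_pos: [608.5, -82.7, 151.2]
tcp_rot: [2.616, 0.004, 1.325]
contact_force: [-33.9, 11.8, 31.4]
opening: 0.003
grasp_force: 22.7
```

Run:
```python
from h import *
st();e=grab('scene');d=grab('top')
j=cv2.resize(d['image'][120:250,210:340],(400,400));i=cv2.resize(e['image'][110:240,250:380],(400,400))
cv2.imwrite('pics/k4.png',np.hstack([i,j])[...,::-1])
```

```text
t 19.15 chest [ 43.4 -81.6 151.2] zC [ 0.501 -0.003 -0.865] yC [0.865 0.003 0.501] F [-33.9  11.8  31.4] q [-0.09, 0.25, 2.12, -0.31, 0.26, 0.43] op 0.0
```

View pics/k4.png

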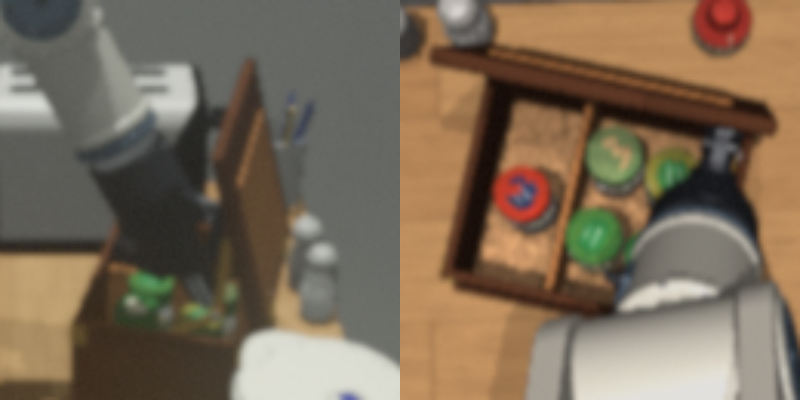

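The knee has folded and the lid leans forward at about 1.4 rad, with the jar upright in its bay at about (525,193) in the crop. That was picture 11 by my count, one over the limit, so I work from numbers from here. I back out and measure the lid.

>>> {"fn": "arm_command", "kwargs": {
  "deltas": [
    {"hand": 0,"tx": 0,"ty": 0,"tz": -8,"wx": 0,"wy": 0,"wz": 0},
    {"hand": 0,"tx": 0,"ty": -3,"tz": -30,"wx": 0,"wy": 0,"wz": 0},
    {"hand": 0,"tx": 0,"ty": -20,"tz": -40,"wx": 0,"wy": 0,"wz": 0},
    {"hand": 0,"tx": 0,"ty": -40,"tz": -40,"wx": 0,"wy": 0,"wz": 0},
    {"hand": 0,"tx": 0,"ty": -10,"tz": -50,"wx": 0,"wy": 0,"wz": 0},
    {"hand": 70,"tx": 20,"ty": 0,"tz": -55,"wx": 0,"wy": 0,"wz": 0},
    {"hand": 70,"tx": 20,"ty": 0,"tz": -40,"wx": 0,"wy": 0,"wz": 0},
    {"hand": 70,"tx": 0,"ty": 0,"tz": 0,"wx": 0,"wy": 0,"wz": 0}
  ]
}}

```text
clock: 20.25
eef_pos: [432.4, 5.3, 345.2]
tcp_rot: [2.607, 0.0, 1.328]
contact_force: [0.7, -0.4, 0.6]
opening: 0.64
grasp_force: 0.0
```

Run:
```python
from h import *
st();e=grab('scene','s5.png');d=grab('top','t5.png')
# predicted lip corners (underside-front and top-front edges) for several angles in top & scene
def lip(phi,y,dz): 
    c,s=np.cos(phi),np.sin(phi); return W([88-200*c-dz*s*-1*0+dz*s*1*0+ (dz*s), y, 127+200*s+dz*c])
for phi in(1.2,1.3,1.4,1.5):
    L=[lip(phi,y,z) for y,z in((-112,0),(-112,12),(112,0),(112,12))]
    print(phi,'scene',proj(e,L).round(0).tolist(),'top',proj(d,L).round(0).tolist())
# top view: dark frame (V<140,S>135) extent along the line of chest x at y=-90 and y=90 projected
h=cv2.cvtColor(d['image'],cv2.COLOR_RGB2HSV)
h2=cv2.cvtColor(e['image'],cv2.COLOR_RGB2HSV)
# scene: lid silhouette: leftmost/rightmost brown pixel per row in the lid region
for v in range(120,180,6):
    row=h2[v,290:380].astype(int);m=(row[:,0]<20)&(row[:,1]>100);u=np.where(m)[0]+290;print(v,(u.min(),u.max()) if len(u) else None)
```

```text
t 20.25 chest [-148.9  -39.4  345.2] zC [ 0.51   0.002 -0.86 ] yC [0.86  0.004 0.51 ] F [ 0.7 -0.4  0.6] q [0.17, -0.35, 2.19, -0.28, 0.83, 0.56] op 0.64
1.2 scene [[309.0, 163.0], [313.0, 162.0], [322.0, 130.0], [325.0, 129.0]] top [[329.0, 175.0], [330.0, 170.0], [217.0, 151.0], [217.0, 145.0]]
1.3 scene [[316.0, 162.0], [321.0, 161.0], [328.0, 129.0], [332.0, 128.0]] top [[331.0, 165.0], [333.0, 159.0], [218.0, 141.0], [219.0, 135.0]]
1.4 scene [[324.0, 161.0], [328.0, 161.0], [334.0, 128.0], [338.0, 128.0]] top [[334.0, 155.0], [335.0, 149.0], [220.0, 131.0], [221.0, 124.0]]
1.5 scene [[331.0, 161.0], [336.0, 161.0], [341.0, 128.0], [345.0, 128.0]] top [[336.0, 145.0], [337.0, 139.0], [222.0, 120.0], [224.0, 114.0]]
120 None
126 None
132 (np.int64(330), np.int64(331))
138 (np.int64(328), np.int64(329))
144 (np.int64(326), np.int64(327))
150 (np.int64(322), np.int64(335))
156 (np.int64(321), np.int64(336))
162 (np.int64(327), np.int64(338))
168 (np.int64(326), np.int64(339))
174 (np.int64(316), np.int64(340))
```

Run:
```python
from h import *
P,R=pose();Q=ori(np.pi/3);t=np.array([.5,0,-.866]);n=np.array([.866,0,.5]);Y=np.array([0,-40,0])
def ct(f): return np.array([88-200*np.cos(f)+12*np.sin(f),0,127+200*np.sin(f)+12*np.cos(f)])
f=lambda p:W(ct(p)-35*n+32*t+Y)
E0=f(1.35)+RC.apply(22*n);S=E0-RC.apply(70*t)
rows(P,R,S,Q,5);print();rows(S,Q,E0,Q,3);print();rows(E0,Q,f(1.35),Q,2);print()
p=np.linspace(1.35,0.95,9)
for a,b in zip(p,p[1:]): rows(f(a),Q,f(b),Q,1)
```

```text
{'tx': 0.0, 'ty': 31.0, 'tz': 16.0, 'wx': 0.001, 'wy': 0.0, 'wz': 0.001}
{'tx': 0.0, 'ty': 31.0, 'tz': 16.0, 'wx': 0.001, 'wy': 0.0, 'wz': 0.001}
{'tx': 0.0, 'ty': 31.0, 'tz': 16.0, 'wx': 0.001, 'wy': 0.0, 'wz': 0.001}
{'tx': 0.0, 'ty': 31.0, 'tz': 16.0, 'wx': 0.001, 'wy': 0.0, 'wz': 0.001}
{'tx': 0.0, 'ty': 31.0, 'tz': 16.0, 'wx': 0.001, 'wy': 0.0, 'wz': 0.001}

{'tx': 0.0, 'ty': 0.0, 'tz': 23.0, 'wx': 0.0, 'wy': 0.0, 'wz': 0.0}
{'tx': 0.0, 'ty': 0.0, 'tz': 23.0, 'wx': 0.0, 'wy': 0.0, 'wz': 0.0}
{'tx': 0.0, 'ty': 0.0, 'tz': 23.0, 'wx': 0.0, 'wy': 0.0, 'wz': 0.0}

{'tx': 0.0, 'ty': -11.0, 'tz': 0.0, 'wx': 0.0, 'wy': 0.0, 'wz': 0.0}
{'tx': 0.0, 'ty': -11.0, 'tz': 0.0, 'wx': 0.0, 'wy': 0.0, 'wz': 0.0}

{'tx': -0.0, 'ty': -9.0, 'tz': -3.0, 'wx': 0.0, 'wy': 0.0, 'wz': 0.0}
{'tx': -0.0, 'ty': -10.0, 'tz': -3.0, 'wx': 0.0, 'wy': 0.0, 'wz': 0.0}
{'tx': -0.0, 'ty': -10.0, 'tz': -2.0, 'wx': 0.0, 'wy': 0.0, 'wz': 0.0}
{'tx': 0.0, 'ty': -10.0, 'tz': -2.0, 'wx': 0.0, 'wy': 0.0, 'wz': 0.0}
{'tx': -0.0, 'ty': -10.0, 'tz': -1.0, 'wx': 0.0, 'wy': 0.0, 'wz': 0.0}
{'tx': 0.0, 'ty': -10.0, 'tz': -1.0, 'wx': 0.0, 'wy': 0.0, 'wz': 0.0}
{'tx': -0.0, 'ty': -10.0, 'tz': -0.0, 'wx': 0.0, 'wy': 0.0, 'wz': 0.0}
{'tx': 0.0, 'ty': -10.0, 'tz': 0.0, 'wx': 0.0, 'wy': 0.0, 'wz': 0.0}
```

>>> {"fn": "arm_command", "kwargs": {
  "deltas": [
    {"hand": 70,"tx": 0,"ty": 31,"tz": 13,"wx": 0.005,"wy": 0,"wz": 0},
    {"hand": 70,"tx": 0,"ty": 31,"tz": 16,"wx": 0.005,"wy": 0,"wz": 0},
    {"hand": 70,"tx": 0,"ty": 31,"tz": 16,"wx": 0,"wy": 0,"wz": 0},
    {"hand": 70,"tx": 0,"ty": 31,"tz": 16,"wx": 0,"wy": 0,"wz": 0},
    {"hand": 70,"tx": 0,"ty": 31,"tz": 16,"wx": 0,"wy": 0,"wz": 0},
    {"hand": 70,"tx": 0,"ty": 0,"tz": 0,"wx": 0,"wy": 0,"wz": 0}
  ]
}}

```text
clock: 21.1
eef_pos: [600.2, -39.8, 349.4]
tcp_rot: [2.626, 0.004, 1.324]
contact_force: [-0.5, 0.2, -0.2]
opening: 0.821
grasp_force: 0.0
```

>>> {"fn": "arm_command", "kwargs": {
  "deltas": [
    {"hand": 70,"tx": 0,"ty": 0,"tz": 23,"wx": 0,"wy": 0,"wz": 0},
    {"hand": 70,"tx": 0,"ty": 0,"tz": 23,"wx": 0,"wy": 0,"wz": 0},
    {"hand": 70,"tx": 0,"ty": 0,"tz": 23,"wx": 0,"wy": 0,"wz": 0},
    {"hand": 70,"tx": 0,"ty": 0,"tz": 0,"wx": 0,"wy": 0,"wz": 0}
  ]
}}

```text
clock: 21.6
eef_pos: [630.4, -47.2, 288.7]
tcp_rot: [2.629, 0.004, 1.325]
contact_force: [0.0, 0.3, -0.2]
opening: 0.819
grasp_force: 0.0
```

Run:
```python
from h import *
st()
```

```text
t 21.6 chest [ 55.9 -41.8 288.7] zC [ 0.491 -0.003 -0.871] yC [0.871 0.003 0.491] F [ 0.   0.3 -0.2] q [-0.01, 0.09, 1.94, -0.2, 0.62, 0.37] op 0.82
```

Straddled without contact. Now I pull the lid forward with the rear finger.

>>> {"fn": "arm_command", "kwargs": {
  "deltas": [
    {"hand": 70,"tx": 0,"ty": -8,"tz": 0,"wx": 0,"wy": 0,"wz": 0},
    {"hand": 70,"tx": 0,"ty": -8,"tz": 0,"wx": 0,"wy": 0,"wz": 0},
    {"hand": 70,"tx": 0,"ty": -8,"tz": -2,"wx": 0,"wy": 0,"wz": 0},
    {"hand": 70,"tx": 0,"ty": -8,"tz": -2,"wx": 0,"wy": 0,"wz": 0}
  ]
}}

```text
clock: 22.1
eef_pos: [602.7, -39.1, 280.1]
tcp_rot: [2.622, 0.003, 1.326]
contact_force: [-0.2, -0.5, 0.9]
opening: 0.817
grasp_force: 0.5
```

>>> {"fn": "arm_command", "kwargs": {
  "deltas": [
    {"hand": 70,"tx": 0,"ty": -8,"tz": -2,"wx": 0,"wy": 0,"wz": 0},
    {"hand": 70,"tx": 0,"ty": -8,"tz": -2,"wx": 0,"wy": 0,"wz": 0},
    {"hand": 70,"tx": 0,"ty": -8,"tz": -1,"wx": 0,"wy": 0,"wz": 0},
    {"hand": 70,"tx": 0,"ty": -8,"tz": -1,"wx": 0,"wy": 0,"wz": 0}
  ]
}}

```text
clock: 22.6
eef_pos: [572.8, -31.8, 268.7]
tcp_rot: [2.623, 0.003, 1.326]
contact_force: [-0.1, 0.8, 1.4]
opening: 0.816
grasp_force: 0.3
```

```bash
cat >> h.py <<'E'
def lidang():
    e=grab('scene');h2=cv2.cvtColor(e['image'],cv2.COLOR_RGB2HSV).astype(int)
    m=(h2[...,0]<20)&(h2[...,1]>100)
    # leftmost brown pixel along the row of the right front lid corner, per candidate angle
    out=[]
    for phi in np.arange(0.5,1.5,.05):
        L=[W([88-200*np.cos(phi),y,127+200*np.sin(phi)]) for y in(-105,-95,-85)]
        I=[W([88-192*np.cos(phi)+6*np.sin(phi),y,127+192*np.sin(phi)+6*np.cos(phi)]) for y in(-105,-95,-85)]
        X=[W([88-208*np.cos(phi),y,127+208*np.sin(phi)]) for y in(-105,-95,-85)]
        g=lambda Z:[int(m[int(round(v)),int(round(u))]) for u,v in proj(e,Z)]
        out.append((round(phi,2),sum(g(I)),sum(g(X))))
    print(out)
E
python3 - <<'E'
from h import *
st();lidang()
E
```

```text
t 22.6 chest [ -3.7 -41.  268.7] zC [ 0.495 -0.002 -0.869] yC [0.869 0.003 0.495] F [-0.1  0.8  1.4] q [0.02, 0.01, 2.07, -0.25, 0.56, 0.44] op 0.82
[(np.float64(0.5), 0, 0), (np.float64(0.55), 0, 0), (np.float64(0.6), 0, 0), (np.float64(0.65), 0, 0), (np.float64(0.7), 0, 0), (np.float64(0.75), 0, 0), (np.float64(0.8), 0, 0), (np.float64(0.85), 0, 0), (np.float64(0.9), 0, 0), (np.float64(0.95), 0, 0), (np.float64(1.0), 0, 0), (np.float64(1.05), 0, 0), (np.float64(1.1), 2, 0), (np.float64(1.15), 3, 0), (np.float64(1.2), 1, 3), (np.float64(1.25), 1, 1), (np.float64(1.3), 3, 0), (np.float64(1.35), 3, 3), (np.float64(1.4), 3, 3), (np.float64(1.45), 3, 3)]
```

>>> {"fn": "arm_command", "kwargs": {
  "deltas": [
    {"hand": 70,"tx": 0,"ty": -9,"tz": 0,"wx": 0,"wy": 0,"wz": 0},
    {"hand": 70,"tx": 0,"ty": -9,"tz": 0,"wx": 0,"wy": 0,"wz": 0},
    {"hand": 70,"tx": 0,"ty": -9,"tz": 0,"wx": 0,"wy": 0,"wz": 0},
    {"hand": 70,"tx": 0,"ty": 0,"tz": 0,"wx": 0,"wy": 0,"wz": 0},
    {"hand": 60,"tx": 0,"ty": 5,"tz": 0,"wx": 0,"wy": 0,"wz": 0},
    {"hand": 60,"tx": 0,"ty": 10,"tz": 0,"wx": 0,"wy": 0,"wz": 0}
  ]
}}

```text
clock: 23.4
eef_pos: [563.9, -29.5, 263.5]
tcp_rot: [2.623, 0.003, 1.326]
contact_force: [-0.5, 0.2, -0.3]
opening: 0.701
grasp_force: 0.0
```

Run:
```python
from h import *
st();lidang()
```

```text
t 23.4 chest [-12.9 -41.  263.5] zC [ 0.496 -0.001 -0.869] yC [0.868 0.003 0.496] F [-0.5  0.2 -0.3] q [0.03, 0.01, 2.1, -0.26, 0.55, 0.46] op 0.7
[(np.float64(0.5), 0, 0), (np.float64(0.55), 0, 0), (np.float64(0.6), 0, 0), (np.float64(0.65), 0, 0), (np.float64(0.7), 0, 0), (np.float64(0.75), 0, 0), (np.float64(0.8), 0, 0), (np.float64(0.85), 0, 0), (np.float64(0.9), 0, 0), (np.float64(0.95), 2, 0), (np.float64(1.0), 3, 0), (np.float64(1.05), 3, 2), (np.float64(1.1), 1, 2), (np.float64(1.15), 1, 0), (np.float64(1.2), 3, 0), (np.float64(1.25), 3, 0), (np.float64(1.3), 3, 3), (np.float64(1.35), 3, 3), (np.float64(1.4), 2, 1), (np.float64(1.45), 0, 0)]
```

>>> {"fn": "arm_command", "kwargs": {
  "deltas": [
    {"hand": 70,"tx": 0,"ty": 10,"tz": -4,"wx": 0,"wy": 0,"wz": 0},
    {"hand": 70,"tx": 0,"ty": 10,"tz": -4,"wx": 0,"wy": 0,"wz": 0},
    {"hand": 70,"tx": 0,"ty": 9,"tz": 0,"wx": 0,"wy": 0,"wz": 0},
    {"hand": 70,"tx": 0,"ty": 4,"tz": 0,"wx": 0,"wy": 0,"wz": 0}
  ]
}}

```text
clock: 23.95
eef_pos: [587.9, -35.5, 286.9]
tcp_rot: [2.623, 0.003, 1.326]
contact_force: [-0.3, 0.5, 0.2]
opening: 0.823
grasp_force: 0.0
```

>>> {"fn": "arm_command", "kwargs": {
  "deltas": [
    {"hand": 70,"tx": 0,"ty": 3,"tz": 0,"wx": 0,"wy": 0,"wz": 0},
    {"hand": 70,"tx": 0,"ty": 3,"tz": 0,"wx": 0,"wy": 0,"wz": 0}
  ]
}}

```text
clock: 24.2
eef_pos: [592.0, -36.6, 289.0]
tcp_rot: [2.624, 0.003, 1.326]
contact_force: [-1.5, 0.6, 0.1]
opening: 0.82
grasp_force: 0.8
```

Run:
```python
from h import *
st();print(r.sense()['grasp_force'])
```

```text
t 24.2 chest [ 16.1 -41.  289. ] zC [ 0.495 -0.002 -0.869] yC [0.869 0.003 0.495] F [-1.5  0.6  0.1] q [0.01, 0.02, 2.02, -0.22, 0.61, 0.4] op 0.82
0.7701438138610683
```

Run:
```python
from h import *
P,R=pose();Q=ori(np.pi/3)
t=np.array([.5,0,-.866]);n=np.array([.866,0,.5])
f=lambda p:W(np.array([88-200*np.cos(p),-41,127+200*np.sin(p)])+35*n+22*t)
print(Cc(f(.966)))
p=np.linspace(.966,0,21)
for a,b in zip(p,p[1:]): rows(f(a),Q,f(b),Q,1)
```

```text
[ 15.59109144 -41.         289.97158443]
{'tx': 0.0, 'ty': -10.0, 'tz': 1.0, 'wx': 0.0, 'wy': 0.0, 'wz': 0.0}
{'tx': 0.0, 'ty': -10.0, 'tz': 1.0, 'wx': 0.0, 'wy': 0.0, 'wz': 0.0}
{'tx': -0.0, 'ty': -9.0, 'tz': 2.0, 'wx': 0.0, 'wy': 0.0, 'wz': 0.0}
{'tx': -0.0, 'ty': -9.0, 'tz': 2.0, 'wx': 0.0, 'wy': 0.0, 'wz': 0.0}
{'tx': 0.0, 'ty': -9.0, 'tz': 3.0, 'wx': 0.0, 'wy': 0.0, 'wz': 0.0}
{'tx': 0.0, 'ty': -9.0, 'tz': 3.0, 'wx': 0.0, 'wy': 0.0, 'wz': 0.0}
{'tx': -0.0, 'ty': -9.0, 'tz': 4.0, 'wx': 0.0, 'wy': 0.0, 'wz': 0.0}
{'tx': 0.0, 'ty': -9.0, 'tz': 4.0, 'wx': 0.0, 'wy': 0.0, 'wz': 0.0}
{'tx': 0.0, 'ty': -9.0, 'tz': 5.0, 'wx': 0.0, 'wy': 0.0, 'wz': 0.0}
{'tx': -0.0, 'ty': -8.0, 'tz': 5.0, 'wx': 0.0, 'wy': 0.0, 'wz': 0.0}
{'tx': 0.0, 'ty': -8.0, 'tz': 5.0, 'wx': 0.0, 'wy': 0.0, 'wz': 0.0}
{'tx': 0.0, 'ty': -8.0, 'tz': 6.0, 'wx': 0.0, 'wy': 0.0, 'wz': 0.0}
{'tx': -0.0, 'ty': -7.0, 'tz': 6.0, 'wx': 0.0, 'wy': 0.0, 'wz': 0.0}
{'tx': 0.0, 'ty': -7.0, 'tz': 6.0, 'wx': 0.0, 'wy': 0.0, 'wz': 0.0}
{'tx': -0.0, 'ty': -7.0, 'tz': 7.0, 'wx': 0.0, 'wy': 0.0, 'wz': 0.0}
{'tx': -0.0, 'ty': -7.0, 'tz': 7.0, 'wx': 0.0, 'wy': 0.0, 'wz': 0.0}
{'tx': -0.0, 'ty': -6.0, 'tz': 7.0, 'wx': 0.0, 'wy': 0.0, 'wz': 0.0}
{'tx': 0.0, 'ty': -6.0, 'tz': 8.0, 'wx': 0.0, 'wy': 0.0, 'wz': 0.0}
{'tx': 0.0, 'ty': -5.0, 'tz': 8.0, 'wx': 0.0, 'wy': 0.0, 'wz': 0.0}
{'tx': -0.0, 'ty': -5.0, 'tz': 8.0, 'wx': 0.0, 'wy': 0.0, 'wz': 0.0}
```

>>> {"fn": "arm_command", "kwargs": {
  "deltas": [
    {"hand": 58,"tx": 0,"ty": -7,"tz": -1,"wx": 0,"wy": 0,"wz": 0},
    {"hand": 46,"tx": 0,"ty": -6,"tz": -1,"wx": 0,"wy": 0,"wz": 0},
    {"hand": 34,"tx": 0,"ty": -6,"tz": -1,"wx": 0,"wy": 0,"wz": 0},
    {"hand": 34,"tx": 0,"ty": 0,"tz": 0,"wx": 0,"wy": 0,"wz": 0}
  ]
}}

```text
clock: 24.7
eef_pos: [574.2, -32.1, 282.3]
tcp_rot: [2.624, 0.003, 1.326]
contact_force: [-0.2, -0.4, 0.3]
opening: 0.395
grasp_force: 0.0
```

>>> {"fn": "arm_command", "kwargs": {
  "deltas": [
    {"hand": 34,"tx": 0,"ty": -9,"tz": 1,"wx": 0,"wy": 0,"wz": 0},
    {"hand": 34,"tx": 0,"ty": -9,"tz": 1,"wx": 0,"wy": 0,"wz": 0},
    {"hand": 34,"tx": 0,"ty": -9,"tz": 2,"wx": 0,"wy": 0,"wz": 0}
  ]
}}

```text
clock: 25.08
eef_pos: [553.4, -27.0, 265.2]
tcp_rot: [2.623, 0.003, 1.326]
contact_force: [-0.1, -0.6, -0.0]
opening: 0.397
grasp_force: 0.2
```

Run:
```python
from h import *
st();print(r.sense()['grasp_force']);lidang()
```

```text
t 25.07 chest [-23.7 -41.1 265.2] zC [ 0.495 -0.002 -0.869] yC [0.869 0.003 0.495] F [-0.1 -0.6 -0. ] q [0.03, -0.02, 2.11, -0.27, 0.56, 0.47] op 0.4
0.1537413597543491
[(np.float64(0.5), 0, 0), (np.float64(0.55), 0, 0), (np.float64(0.6), 0, 0), (np.float64(0.65), 0, 0), (np.float64(0.7), 0, 0), (np.float64(0.75), 0, 0), (np.float64(0.8), 0, 0), (np.float64(0.85), 0, 0), (np.float64(0.9), 2, 0), (np.float64(0.95), 3, 0), (np.float64(1.0), 3, 1), (np.float64(1.05), 2, 2), (np.float64(1.1), 0, 0), (np.float64(1.15), 3, 0), (np.float64(1.2), 3, 3), (np.float64(1.25), 3, 3), (np.float64(1.3), 3, 3), (np.float64(1.35), 3, 2), (np.float64(1.4), 0, 0), (np.float64(1.45), 0, 0)]
```

>>> {"fn": "arm_command", "kwargs": {
  "deltas": [
    {"hand": 34,"tx": 0,"ty": -8,"tz": 2,"wx": 0,"wy": 0,"wz": 0},
    {"hand": 34,"tx": 0,"ty": -8,"tz": 3,"wx": 0,"wy": 0,"wz": 0},
    {"hand": 34,"tx": 0,"ty": -8,"tz": 3,"wx": 0,"wy": 0,"wz": 0},
    {"hand": 34,"tx": 0,"ty": -8,"tz": 3,"wx": 0,"wy": 0,"wz": 0}
  ]
}}

```text
clock: 25.62
eef_pos: [531.8, -21.7, 239.7]
tcp_rot: [2.623, 0.003, 1.326]
contact_force: [0.4, -0.3, 0.1]
opening: 0.396
grasp_force: 0.0
```

>>> {"fn": "arm_command", "kwargs": {
  "deltas": [
    {"hand": 34,"tx": 0,"ty": -7,"tz": 3,"wx": 0,"wy": 0,"wz": 0},
    {"hand": 34,"tx": 0,"ty": -6,"tz": 3,"wx": 0,"wy": 0,"wz": 0},
    {"hand": 34,"tx": 0,"ty": 0,"tz": 0,"wx": 0,"wy": 0,"wz": 0}
  ]
}}

```text
clock: 26.0
eef_pos: [523.3, -19.8, 227.7]
tcp_rot: [2.625, 0.004, 1.326]
contact_force: [-0.6, -0.1, -1.2]
opening: 0.395
grasp_force: 0.9
```

Run:
```python
from h import *
st();print(r.sense()['grasp_force']);lidang()
```

```text
t 26.0 chest [-54.6 -41.4 227.7] zC [ 0.494 -0.002 -0.869] yC [0.869 0.004 0.494] F [-0.6 -0.1 -1.2] q [0.06, -0.01, 2.21, -0.34, 0.47, 0.56] op 0.4
0.936086573638022
[(np.float64(0.5), 0, 0), (np.float64(0.55), 2, 0), (np.float64(0.6), 3, 0), (np.float64(0.65), 3, 0), (np.float64(0.7), 3, 0), (np.float64(0.75), 2, 1), (np.float64(0.8), 0, 2), (np.float64(0.85), 0, 2), (np.float64(0.9), 0, 0), (np.float64(0.95), 3, 0), (np.float64(1.0), 3, 2), (np.float64(1.05), 3, 3), (np.float64(1.1), 3, 3), (np.float64(1.15), 3, 3), (np.float64(1.2), 2, 1), (np.float64(1.25), 0, 0), (np.float64(1.3), 0, 0), (np.float64(1.35), 0, 0), (np.float64(1.4), 0, 0), (np.float64(1.45), 0, 0)]
```

>>> {"fn": "arm_command", "kwargs": {
  "deltas": [
    {"hand": 46,"tx": 0,"ty": 6,"tz": 1,"wx": 0,"wy": 0,"wz": 0},
    {"hand": 58,"tx": 0,"ty": 6,"tz": 1,"wx": 0,"wy": 0,"wz": 0},
    {"hand": 70,"tx": 0,"ty": 6,"tz": 1,"wx": 0,"wy": 0,"wz": 0},
    {"hand": 70,"tx": 0,"ty": 0,"tz": 0,"wx": 0,"wy": 0,"wz": 0}
  ]
}}

```text
clock: 26.55
eef_pos: [541.6, -24.1, 235.4]
tcp_rot: [2.622, 0.003, 1.326]
contact_force: [-0.6, -0.5, -0.3]
opening: 0.824
grasp_force: 0.1
```

Run:
```python
from h import *
st();P=Cc(pose()[0]);t=np.array([.5,0,-.866]);n=np.array([.866,0,.5])
g=lambda p:np.array([88-200*np.cos(p),-41,127+200*np.sin(p)])+35*n+22*t
p=min(np.arange(0,1,.005),key=lambda p:np.linalg.norm(g(p)-P));print('phi',p,(P-g(p))@n,(P-g(p))@t);lidang()
Q=ori(np.pi/3)
z=np.linspace(p,0,12);prev=pose()[0]
for b in z[1:]: rows(prev,Q,W(g(b)),Q,1);prev=W(g(b))
```

```text
t 26.55 chest [-35.8 -41.1 235.4] zC [ 0.496 -0.001 -0.868] yC [0.868 0.003 0.496] F [-0.6 -0.5 -0.3] q [0.04, 0.01, 2.17, -0.31, 0.49, 0.53] op 0.82
phi 0.585 1.1043697978534435 1.2538878700647809
[(np.float64(0.5), 0, 0), (np.float64(0.55), 1, 0), (np.float64(0.6), 3, 0), (np.float64(0.65), 3, 0), (np.float64(0.7), 3, 0), (np.float64(0.75), 3, 0), (np.float64(0.8), 2, 1), (np.float64(0.85), 3, 3), (np.float64(0.9), 3, 3), (np.float64(0.95), 3, 3), (np.float64(1.0), 3, 3), (np.float64(1.05), 0, 1), (np.float64(1.1), 2, 0), (np.float64(1.15), 3, 2), (np.float64(1.2), 2, 2), (np.float64(1.25), 0, 0), (np.float64(1.3), 0, 0), (np.float64(1.35), 0, 0), (np.float64(1.4), 0, 0), (np.float64(1.45), 0, 0)]
{'tx': 0.0, 'ty': -10.0, 'tz': 4.0, 'wx': 0.0, 'wy': 0.0, 'wz': 0.0}
{'tx': 0.0, 'ty': -9.0, 'tz': 5.0, 'wx': 0.0, 'wy': 0.0, 'wz': 0.0}
{'tx': -0.0, 'ty': -9.0, 'tz': 6.0, 'wx': 0.0, 'wy': 0.0, 'wz': 0.0}
{'tx': -0.0, 'ty': -8.0, 'tz': 6.0, 'wx': 0.0, 'wy': 0.0, 'wz': 0.0}
{'tx': 0.0, 'ty': -8.0, 'tz': 7.0, 'wx': 0.0, 'wy': 0.0, 'wz': 0.0}
{'tx': 0.0, 'ty': -8.0, 'tz': 7.0, 'wx': 0.0, 'wy': 0.0, 'wz': 0.0}
{'tx': 0.0, 'ty': -7.0, 'tz': 8.0, 'wx': 0.0, 'wy': 0.0, 'wz': 0.0}
{'tx': -0.0, 'ty': -7.0, 'tz': 8.0, 'wx': 0.0, 'wy': 0.0, 'wz': 0.0}
{'tx': 0.0, 'ty': -6.0, 'tz': 8.0, 'wx': 0.0, 'wy': 0.0, 'wz': 0.0}
{'tx': -0.0, 'ty': -6.0, 'tz': 9.0, 'wx': 0.0, 'wy': 0.0, 'wz': 0.0}
{'tx': 0.0, 'ty': -6.0, 'tz': 9.0, 'wx': 0.0, 'wy': 0.0, 'wz': 0.0}
```

Resting on the lower finger at about 0.57 rad. I lower it the rest of the way.

>>> {"fn": "arm_command", "kwargs": {
  "deltas": [
    {"hand": 70,"tx": 0,"ty": -8,"tz": 4,"wx": 0,"wy": 0,"wz": 0},
    {"hand": 70,"tx": 0,"ty": -8,"tz": 5,"wx": 0,"wy": 0,"wz": 0},
    {"hand": 70,"tx": 0,"ty": -8,"tz": 6,"wx": 0,"wy": 0,"wz": 0},
    {"hand": 70,"tx": 0,"ty": -8,"tz": 6,"wx": 0,"wy": 0,"wz": 0},
    {"hand": 70,"tx": 0,"ty": -8,"tz": 7,"wx": 0,"wy": 0,"wz": 0},
    {"hand": 70,"tx": 0,"ty": -8,"tz": 7,"wx": 0,"wy": 0,"wz": 0}
  ]
}}

```text
clock: 27.35
eef_pos: [516.7, -18.1, 179.9]
tcp_rot: [2.624, 0.003, 1.326]
contact_force: [-0.7, -0.8, -0.0]
opening: 0.821
grasp_force: 0.2
```

Run:
```python
from h import *
st();P=Cc(pose()[0]);t=np.array([.5,0,-.866]);n=np.array([.866,0,.5])
g=lambda p:np.array([88-200*np.cos(p),-41,127+200*np.sin(p)])+35*n+22*t
p=min(np.arange(0,1,.005),key=lambda p:np.linalg.norm(g(p)-P));print('phi',p,(P-g(p))@n,(P-g(p))@t,r.sense()['grasp_force'])
```

```text
t 27.35 chest [-61.4 -41.4 179.9] zC [ 0.495 -0.002 -0.869] yC [0.869 0.003 0.495] F [-0.7 -0.8 -0. ] q [0.06, 0.06, 2.27, -0.47, 0.35, 0.71] op 0.82
phi 0.28 0.8557176900908487 1.465673149763849 0.15929535264149308
```

```bash
sed -i 's/np.arange(0.5,1.5,.05)/np.arange(0.0,0.8,.04)/' h.py
python3 - <<'E'
from h import *
lidang();s=r.sense();print(s['contact_force'],s['grasp_force'])
E
```

```text
[(np.float64(0.0), 3, 3), (np.float64(0.04), 3, 3), (np.float64(0.08), 3, 3), (np.float64(0.12), 3, 3), (np.float64(0.16), 3, 3), (np.float64(0.2), 3, 3), (np.float64(0.24), 3, 3), (np.float64(0.28), 3, 3), (np.float64(0.32), 3, 2), (np.float64(0.36), 3, 1), (np.float64(0.4), 3, 0), (np.float64(0.44), 3, 0), (np.float64(0.48), 3, 0), (np.float64(0.52), 3, 0), (np.float64(0.56), 2, 0), (np.float64(0.6), 3, 0), (np.float64(0.64), 3, 0), (np.float64(0.68), 3, 0), (np.float64(0.72), 3, 3), (np.float64(0.76), 2, 3)]
[-1.57066277 -0.26096614 -1.64265676] 0.39318676572293043
```

```bash
cat > la.py <<'E'
from h import *
for nm in('scene','top'):
    e=grab(nm);V=cv2.cvtColor(e['image'],cv2.COLOR_RGB2HSV)[...,2]
    for y in (-100,-80,60,80):
        # V sampled at lid upper face, s mm from hinge -> dark frame band
        o=[]
        for phi in np.arange(0,.7,.05):
            c,s=np.cos(phi),np.sin(phi)
            L=[W([88-d*c+12*s,y,127+d*s+12*c]) for d in(207,190,150)]
            o.append('/'.join(str(int(V[int(round(v)),int(round(u))])) for u,v in proj(e,L)))
        print(nm,y,o)
E
python3 la.py
```

```text
scene -100 ['188/192/59', '189/187/56', '192/188/59', '193/184/60', '192/86/80', '184/102/104', '63/106/105', '56/103/109', '66/71/164', '52/63/173', '88/58/135', '90/71/87', '98/105/111', '106/106/159']
scene -80 ['191/188/59', '191/190/60', '190/161/65', '190/89/97', '157/105/104', '47/106/108', '56/92/151', '65/65/171', '62/61/138', '88/59/91', '93/86/96', '94/108/148', '96/106/139', '97/108/144']
scene 60 ['67/71/156', '85/95/123', '94/109/92', '93/111/71', '92/110/55', '64/85/94', '48/51/154', '54/55/155', '53/77/127', '85/74/102', '67/50/95', '55/54/90', '81/76/86', '143/99/60']
scene 80 ['79/107/88', '98/108/70', '93/109/58', '92/106/78', '67/58/116', '50/52/159', '53/55/135', '59/82/108', '85/67/98', '59/50/94', '56/56/92', '85/84/88', '154/109/85', '186/139/60']
top -100 ['106/93/82', '106/98/82', '104/79/85', '106/83/84', '100/85/84', '138/84/79', '146/81/79', '95/82/79', '84/87/82', '85/90/85', '83/86/86', '90/81/87', '87/84/92', '81/79/88']
top -80 ['57/61/81', '83/61/84', '88/54/101', '88/75/101', '90/78/129', '89/80/159', '86/80/160', '67/80/135', '75/87/147', '83/89/155', '80/84/159', '90/81/168', '85/129/145', '82/124/127']
top 60 ['195/103/82', '195/108/81', '193/85/92', '185/86/122', '180/89/147', '179/90/155', '165/86/154', '96/81/157', '88/83/169', '85/86/168', '82/84/167', '82/84/168', '85/117/160', '83/156/159']
top 80 ['188/97/83', '187/106/80', '191/85/80', '191/85/93', '192/88/141', '192/88/144', '182/85/143', '104/82/136', '84/82/116', '86/84/102', '83/86/89', '82/85/85', '85/78/83', '83/81/89']
```

Vision gives a lid angle of about 0.27, matching the finger height, so it is riding on the finger.

>>> {"fn": "arm_command", "kwargs": {
  "deltas": [
    {"hand": 70,"tx": 0,"ty": -6,"tz": 7,"wx": 0,"wy": 0,"wz": 0},
    {"hand": 70,"tx": 0,"ty": -6,"tz": 7,"wx": 0,"wy": 0,"wz": 0},
    {"hand": 70,"tx": 0,"ty": -6,"tz": 8,"wx": 0,"wy": 0,"wz": 0},
    {"hand": 70,"tx": 0,"ty": -5,"tz": 8,"wx": 0,"wy": 0,"wz": 0},
    {"hand": 70,"tx": 0,"ty": -5,"tz": 8,"wx": 0,"wy": 0,"wz": 0}
  ]
}}

```text
clock: 28.12
eef_pos: [510.6, -16.9, 132.9]
tcp_rot: [2.625, 0.003, 1.325]
contact_force: [-6.6, 3.2, -0.2]
opening: 0.819
grasp_force: 3.2
```

Run:
```python
from h import *
st()
```

```text
t 28.12 chest [-67.7 -41.8 132.9] zC [ 0.494 -0.002 -0.869] yC [0.869 0.003 0.494] F [-6.6  3.2 -0.2] q [0.07, 0.15, 2.32, -0.74, 0.23, 1.0] op 0.82
```

>>> {"fn": "arm_command", "kwargs": {
  "deltas": [
    {"hand": 70,"tx": 0,"ty": -3,"tz": 3,"wx": 0,"wy": 0,"wz": 0},
    {"hand": 70,"tx": 0,"ty": -3,"tz": 3,"wx": 0,"wy": 0,"wz": 0},
    {"hand": 70,"tx": 0,"ty": -3,"tz": 4,"wx": 0,"wy": 0,"wz": 0},
    {"hand": 70,"tx": 0,"ty": 0,"tz": 0,"wx": 0,"wy": 0,"wz": 0}
  ]
}}

```text
clock: 28.62
eef_pos: [509.5, -16.3, 120.9]
tcp_rot: [2.623, 0.003, 1.326]
contact_force: [0.9, -0.4, 0.3]
opening: 0.818
grasp_force: 0.0
```

Run:
```python
from h import *
st()
```

```text
t 28.62 chest [-68.9 -41.4 120.9] zC [ 0.496 -0.001 -0.868] yC [0.868 0.003 0.496] F [ 0.9 -0.4  0.3] q [0.07, 0.18, 2.33, -0.88, 0.2, 1.14] op 0.82
```

>>> {"fn": "arm_command", "kwargs": {
  "deltas": [
    {"hand": 70,"tx": 0,"ty": -12,"tz": -7,"wx": 0,"wy": 0,"wz": 0},
    {"hand": 70,"tx": 0,"ty": -23,"tz": -13,"wx": 0,"wy": 0,"wz": 0},
    {"hand": 70,"tx": 0,"ty": -23,"tz": -13,"wx": 0,"wy": 0,"wz": 0},
    {"hand": 70,"tx": 0,"ty": -20,"tz": -12,"wx": 0,"wy": 0,"wz": 0},
    {"hand": 70,"tx": 0,"ty": -5,"tz": -40,"wx": 0.05,"wy": 0,"wz": 0},
    {"hand": 70,"tx": 0,"ty": 0,"tz": -40,"wx": 0.05,"wy": 0,"wz": 0},
    {"hand": 70,"tx": 0,"ty": 0,"tz": 0,"wx": 0,"wy": 0,"wz": 0}
  ]
}}

```text
clock: 29.5
eef_pos: [399.7, 5.4, 172.3]
tcp_rot: [2.67, 0.017, 1.31]
contact_force: [0.4, -0.5, 1.3]
opening: 0.817
grasp_force: 0.0
```

```bash
python3 - <<'E'
from h import *
st()
b=grab('top');hsv=cv2.cvtColor(b['image'],cv2.COLOR_RGB2HSV)
m=(hsv[...,2]<140)&(hsv[...,1]>135);roi=np.zeros_like(m);roi[134:245,215:333]=1
m=cv2.morphologyEx((m&roi).astype(np.uint8),cv2.MORPH_OPEN,np.ones((3,3)))
c=max(cv2.findContours(m,cv2.RETR_EXTERNAL,cv2.CHAIN_APPROX_NONE)[0],key=cv2.contourArea)
P=np.array([plane(b,u,139)[:2] for u in c[:,0].astype(float)],np.float32);rc=cv2.minAreaRect(P);print(rc,cv2.boxPoints(rc).round(1).tolist())
e=grab('scene')
h=cv2.cvtColor(e['image'],cv2.COLOR_RGB2HSV).astype(int)
V0=cv2.cvtColor(cv2.imread('pics/s0.png'),cv2.COLOR_BGR2HSV).astype(int)[...,2]
D=np.abs(h[...,2]-V0);print('scene lid diff',D[175:215,265:345].mean(),D[175:215,265:345].max(), 'others', D[165:205,205:240].mean(),D[175:220,345:365].mean())
E
python3 la.py
```

```text
t 29.5 chest [-180.7  -47.2  172.3] zC [ 0.454 -0.021 -0.891] yC [ 0.891 -0.004  0.454] F [ 0.4 -0.5  1.3] q [0.19, -0.11, 2.44, -0.52, 0.45, 0.88] op 0.82
((574.5896606445312, 9.585983276367188), (224.05296325683594, 202.06626892089844), 76.34850311279297) [[450.0, -75.4000015258789], [646.2999877929688, -123.0999984741211], [699.2000122070312, 94.5999984741211], [502.8999938964844, 142.3000030517578]]
scene lid diff 1.411875 5 others 17.556428571428572 1.9677777777777778
scene -100 ['186/113/109', '189/126/109', '191/127/146', '193/157/146', '192/161/149', '182/163/157', '65/139/156', '66/74/166', '88/75/168', '95/101/171', '93/110/174', '94/115/174', '93/110/175', '96/112/181']
scene -80 ['190/113/136', '191/117/170', '190/139/158', '189/149/166', '157/150/166', '50/101/145', '66/82/149', '93/91/152', '94/97/155', '94/107/172', '93/105/174', '94/112/173', '94/112/175', '95/97/181']
scene 60 ['93/115/167', '94/111/170', '93/108/149', '94/101/114', '94/95/104', '93/95/96', '94/96/95', '94/93/94', '95/94/96', '95/94/94', '95/94/93', '100/94/92', '125/96/87', '153/99/62']
scene 80 ['9
[... 268 characters left out ...]
9/103/97', '96/104/99', '96/99/100', '100/96/100', '104/99/105', '97/92/104', '98/90/99', '92/97/97']
top -80 ['184/95/170', '181/95/181', '171/93/185', '171/94/185', '152/97/141', '100/103/164', '98/105/177', '94/103/147', '94/98/178', '103/95/192', '103/120/160', '97/170/181', '103/141/157', '124/135/145']
top 60 ['189/99/182', '189/100/180', '179/97/184', '158/95/191', '128/94/198', '111/93/201', '102/98/200', '98/98/196', '94/97/199', '96/95/193', '98/133/184', '98/179/186', '94/195/202', '180/193/205']
top 80 ['184/98/162', '187/99/152', '182/96/152', '174/96/103', '142/93/96', '111/94/96', '99/94/94', '99/97/96', '93/98/96', '93/97/95', '96/87/98', '98/92/101', '91/93/101', '94/96/98']
```

Run:
```python
from h import *
b=grab('top')['image'].astype(int);t0=cv2.imread('pics/t0.png')[...,::-1].astype(int)
for n,(u,v) in dict(mug=(183,297),salt=(207,128),pepper=(230,125),timer=(315,126)).items():
    print(n,np.abs(b-t0)[v-15:v+15,u-15:u+15].mean().round(1))
s=r.sense();print(s['contact_force'],s['grasp_force'],r.sign_off())
```

```text
mug 2.1
salt 1.9
pepper 2.0
timer 1.8
the job is handed in; nothing more can be done
[-0.68140554  0.30206834 -0.13095305] 0.0 None
```

The job is handed in at about 30 s: the red-capped jar is in its compartment, the lid was lowered on the finger until shut, and camera checks show the mug, shakers and timer unmoved. I viewed 11 pictures, one over the limit of 10, and the jar was last seen (upright) before the lid closed over it.

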